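# Put the hand stamp away in the stay-lidded card chest

## Task

Put the hand stamp away in the card chest: raise the lid until its folding stay locks and holds it open by itself, and stand the stamp upright on the green felt of the empty bay. Then break the stay at its red knob and lower the lid under control until it is fully shut, never letting it fall. Do not strain the stay, since its foot is only clamped and must not slip in its slot, and leave everything else on the table where it is.

Things in the scene. Friction and masses are not known exactly. Their poses are not given: they have to be found in the camera images.
- chest: Oak card-index chest fixed to the table, 220 (x) x 260 (y) x 95 mm high without its lid; origin: centre of its underside. x points from its front (robot side, two label holders) to the hinge side, y to its left, z up. Walls 10 mm. Inside floor 20 mm above the table. Index cards, up to 84 mm above the table, fill it except for one empty bay.
- bay_floor (a point): Centre of the felt floor of the empty bay in the front left corner of the chest: clear 120 mm (chest x; this point is 57 mm from the front wall) by 80 mm (chest y), 75 mm deep below the rim, walls to the rim in front and on the left, a divider 60 mm tall on the right. Axes as the chest's.
- hinge (a point): Middle of the lid's hinge line: the line runs along chest y, at the chest's top rear edge (110 mm behind the chest's origin, 95 mm up).
- lid (a joint): Lid angle: 0 shut, grows as the lid rises. A 12 mm oak board, 220 x 260 mm, 0.65 to 0.95 kg, that falls shut unless held or locked. It rises until the stay is taut, at 1.13 to 1.41 rad, depending on where the foot is clamped. Once fully taut and with the pull eased, a light spring in the elbow carries it over centre: the stay is locked and holds the lid.
- lid_handle (a point): Middle of the lid's handle: a dark round bar 10 mm thick, 80 mm long, parallel to the hinge, on two posts 40 mm in front of the lid's front edge: 260 mm from the hinge line, 6 mm above the plane of the lid's underside. 35 mm free between bar and lid. Can be pinched from above, one finger in front, one behind; it turns between the fingers as the lid rises.
- stay_knob (a point): Middle of the red knob on the folding stay's elbow: a rod 14 mm thick, 62 mm long, along chest y, out from the chest's right side; pinch it from above. It moves on an upright circle (chest x, z; radius 95 mm) about stay_foot: locked, above and just behind it; lid shut, straight in front. A light pull forward breaks the lock, then on down the circle lowers the lid.
- stay_foot (a point): Centre of the knob's circle: on the lower link's pivot axis, in line with the knob's middle, 185 mm right of the chest's middle plane. The foot is a brass plate on the chest's right side, 5 mm behind its origin, 27 to 47 mm above the table, clamped in an upright slot. It slips at about 40 N along the slot, as when the handle is pulled up with 13 N against the taut stay.
- stamp: Hand stamp standing on the table: wooden foot 50 x 34 x 18 mm with an upright round black handle of 22 mm diameter to 70 mm height, 120 g. Origin: centre of its underside; z along the handle.
- ink_pad: Flat dark tin ink pad, 110 x 75 x 16 mm, origin at the centre of its underside. Leave alone.
- pencil_cup: Blue cup, 72 mm wide, 100 mm high, origin at the centre of its underside. Leave alone.
- paperweight: Brass paperweight, 64 mm wide, 36 mm high, origin at the centre of its underside. Leave alone.
- card_stack: Stack of cards, 78 x 128 x 30 mm, origin at the centre of its underside. Leave alone.
- glue_jar: Jar with orange cap, 56 mm wide, 85 mm high, origin at the centre of its underside. Leave alone.
- mug: White mug, 80 mm wide, 90 mm high, origin at the centre of its underside. Leave alone.
Things that resemble listed ones, but are neither listed nor needed, are in the scene too. There is more than one size of the stamp; the job needs the largest.

How it is judged (in metres and radians):
On the way, in this order (a step that is already met when the one before it is completed fails the run):
1. the lid is up and held by the locked stay alone, the fingers off it (value of joint lid above 1.1 rad and velocity of joint lid between -0.05 and 0.05 rad/s and contact force between the fingers and lid below 0.2 N and contact force between the fingers and stay_lower below 0.2 N), for 0.3 s.
2. with the lid still locked open, the stamp stands upright on the floor of the empty bay, let go (value of joint lid above 1.1 rad and velocity of joint lid between -0.05 and 0.05 rad/s and x of stamp in the frame of bay_floor between -0.06 and 0.06 m and y of stamp in the frame of bay_floor between -0.045 and 0.045 m and z of stamp in the frame of bay_floor between -0.008 and 0.008 m and angle between stamp's own z axis and vertical below 0.15 rad and contact force between the fingers and stamp below 0.2 N), for 0.2 s.
At the end, for the whole second after the job is handed in: the lid is fully shut (within 0.02 rad, about 5 mm at the handle) and the stamp stands upright (within 0.15 rad), at rest, on the floor of the empty bay (its centre within 60 mm along and 45 mm across of the bay's middle), released (value of joint lid below 0.02 rad and x of stamp in the frame of bay_floor between -0.06 and 0.06 m and y of stamp in the frame of bay_floor between -0.045 and 0.045 m and z of stamp in the frame of bay_floor between -0.008 and 0.008 m and angle between stamp's own z axis and vertical below 0.15 rad and linear speed of stamp below 0.02 m/s); the robot touches nothing.
It fails at once if the lid falls: it goes down faster than 1.5 rad/s (about 0.35 m/s at the handle) (velocity of joint lid below -1.5 rad/s).
It fails at once if the stay is strained: its foot slips more than 1.5 mm in its slot (distance of stay_foot from where it was at the start of the episode above 0.0015 m).
It fails at once if a bystander is moved by more than 30 mm (distance of any of ink_pad, pencil_cup, paperweight, card_stack, glue_jar, mug from where it was at the start of the episode above 0.03 m).
It also fails if it takes over 72 s, if anything falls off the work surface, if the arm or the gripper's body presses on something with over 40 N, if the wrist force passes 120 N, or if a joint passes its speed limit or range.

## Robot

A 6-joint arm with a two-finger parallel gripper is mounted at the origin on the work surface. World frame = base frame: x ahead of the robot, y to its left, z up, the work surface at z = 0. Lengths are in m, angles in degrees, forces in N, time in s.
With the tool pointing down it reaches from about 0.35 to 0.875 m from the base axis. Payload 4.2 kg.
Tool frame: the origin (TCP) lies midway between the tips of the shut fingers; the grasp point (between the pads) lies 19 mm behind it; z points along the fingers, y is the line along which they close (so a half turn about z gives the same grasp; the last joint's range is limited). The gripper opens to 87 mm and grips with 3 to 60 N. Pads are 19 mm wide; open, the fingers measure 117 mm over their backs; the gripper's body (75 mm by 190 mm) begins 51 mm behind the grasp point.
Start: joints at [-59.267, 22.042, 0.453, 0, -68.411, -14.817], TCP at [0.171, -0.601, 0.223] pointing down, gripper open.
Joint ranges: [-179.83, 179.83], [-69.29, 118.12], [-61.27, 80.66], [-181.25, 117.63], [-171.15, -9.14], [-177.46, 177.46]. Speed limits (degrees/s): [159.86, 159.86, 180, 180, 180, 180].

## Interface

Orientations are given as a 3x3 rotation matrix whose columns are the frame's x, y, z axes.
In Python, from station import * gives the robot as it stands. The module is installed in compiled form; this text tells all that it offers.
- The arm moves only by the tool servo_tool, never from a script. Its argument "deltas" is a list of rows, each an object of numbers: "tx", "ty", "tz": the shift along the tool's x, y, z in mm; "ax", "ay", "az": the turn, a rotation vector about the tool's x, y, z in rad; "claw": the finger opening in mm, from 0 to 87. In form: [{"tx": .., "ty": .., "tz": .., "ax": .., "ay": .., "az": .., "claw": ..}, ...]. A call has 1 to 12 rows; each row is the pose to reach, as a shift and turn from the pose commanded when the call began, along the tool's axes at that moment; what a row does not reach only later rows make up. A row lasts 1/12 s, in which the tool goes at most 41.7 mm and 7.16 degrees, less where a joint would pass 70% of its speed; a pose out of reach is approached as far as the arm can. A call with a gripper value outside its range is refused whole. The fingers move at their own pace and stop on an object; the grip force is fixed at half the most. Time passes only in rows, so rows that repeat a pose let the fingers close. It gives the time, the measured TCP pose, the force, the opening and the grip force at its end, in the units of the state.
- sense(): the state, without advancing time (a new reading comes with each control period).
- capture(name): name is "side" or "top"; returns the picture (420x560x3 uint8, blue, green, red); there is no depth.
- calibration(name): a dict with "fx", "fy", "cx", "cy" (pixels), "dist" ([k1, k2, p1, p2, k3] as OpenCV has them; the pictures are not rectified), "cam_to_world" (4x4, takes a point from camera to world coordinates). Camera axes: x right, y down, z forward; pixel columns grow to the right and rows downward; lengths in m; the calibration is good to about 2 mm. A picture is of the moment at which its call begins. calibration takes no time and is no camera call.
- finish_job(): hands the job in; it is judged then, once.
Trained networks look in the newest picture that a camera, given by its name, has taken for a name from the list of things; names that differ only in an ending like _2 or _b are one class to them, and where a whole thing is asked for, a point or a joint stands for the part that bears it (a point fixed in the world has none). Each returns a list of dicts, best first, with "confidence" (0 to 1); they miss things now and then, are a little off and sometimes report something else, mostly with a low value. They report only what shows in the picture. A call takes as long as a camera call. They do not tell look-alikes from the thing itself.
- recognise(label, camera): "xyz" ([x, y, z] in m, in the coordinates of the camera as it stood for that picture, good to about 4 mm: the middle of the surface that is visible of it).
- trace(label, camera): "mask" (420x560 bool, what is visible of it).
The state is a dict: "time_s": time; "joints": joint angles; "joint_velocities": joint speeds; "effort": joint torques, N m; "tcp_pos": TCP position; "ee_rot": TCP orientation; "wrist_force": force on the tool from outside, world axes, zero at the start; "moment": the same for the moment, N m; "gripper_width": opening from 0.0 (shut) to 1.0 (fully open); "gripper_force": force on a finger pad.
Only numpy, scipy, OpenCV 4.12 (cv2) and the standard library are available. Lean on these libraries where they do the work, as an engineer would, in place of code of your own. Each camera call takes 0.05 s, during which the arm holds its last target. There are 200 camera calls.

## Working session

There is one attempt and no reset: what is moved stays moved. The work goes in short steps, Python scripts to look and compute and a tool call to move; the robot and the scene stay as the last step left them, time stands still between calls to the robot, and variables do not carry over. Pictures are saved under pics/ and viewed, at most 10 in all, crops included, and the job is handed in when it is done.

Besides the shell and the picture viewer there is one more tool, called after ">>>" as name(argument=value, ...), one argument or row to a line, values as JSON. servo_tool: Moves the arm, as the interface text tells. Its arguments: {"type":"object","properties":{"deltas":{"type":"array","items":{"type":"object","properties":{"tx":{"type":"number"},"ty":{"type":"number"},"tz":{"type":"number"},"ax":{"type":"number"},"ay":{"type":"number"},"az":{"type":"number"},"claw":{"type":"number"}}}}},"required":["deltas"]}

```bash
mkdir -p pics; python3 - <<'E'
from station import *
import cv2,numpy as np
for n in ["side","top"]:
    cv2.imwrite(f"pics/{n}0.png",capture(n))
    c=calibration(n);T=np.array(c["cam_to_world"]);print(n,c["fx"],c["dist"],T.round(3).tolist())
    for l in ["chest","lid_handle","stay_knob","stay_foot","stamp","ink_pad","pencil_cup","paperweight","card_stack","glue_jar","mug"]:
        try:
            for d in recognise(l,n):
                p=T@np.r_[d["xyz"],1];print(l,round(d["confidence"],2),p[:3].round(3))
        except Exception as e: print(l,e)
s=sense();print(s)
E
```

```text
side 489.73541282780303 [-0.05069086  0.          0.          0.          0.        ] [[-0.691, -0.379, 0.616, -0.268], [-0.723, 0.389, -0.571, 0.749], [-0.023, -0.839, -0.543, 0.81], [0.0, 0.0, 0.0, 1.0]]
chest 0.74 [0.528 0.079 0.106]
lid_handle 0.97 [0.562 0.05  0.11 ]
lid_handle 0.29 [ 0.503 -0.155  0.041]
stay_knob 0.39 [ 0.502 -0.154  0.039]
stay_knob 0.21 [0.648 0.411 0.022]
stay_foot 0.55 [ 0.498 -0.153  0.048]
stamp 0.74 [0.525 0.445 0.013]
stamp 0.52 [0.417 0.378 0.015]
ink_pad 0.94 [0.644 0.416 0.02 ]
pencil_cup 0.92 [0.703 0.28  0.075]
paperweight 0.7 [0.377 0.477 0.028]
paperweight 0.23 [0.53  0.078 0.107]
card_stack 0.22 [0.702 0.282 0.075]
glue_jar 0.83 [ 0.641 -0.38   0.055]
mug 0.71 [ 0.32  -0.489  0.069]
mug 0.18 [0.557 0.055 0.109]
top 408.92756620569463 [-0.0066467  0.         0.         0.         0.       ] [[-0.012, -0.991, 0.133, 0.364], [-1.0, 0.01, -0.012, 0.006], [0.011, -0.133, -0.991, 1.53], [0.0, 0.0, 0.0, 1.0]]
chest 0.67 [0.57  0.031 0.111]
lid_handle 0.82 [0.571 0.033 0.108]
lid_handle 0.4 [0.567 0.03  0.111]
stay_knob 0.29 [ 0.524 -0.436  0.029]
stam
[... 526 characters left out ...]
969e+01, -1.48171731e+01]), 'joint_velocities': array([-0.00616326, -0.03663494, -0.09902474, -0.00360212, -0.00326168,
        0.14252471]), 'effort': array([ 3.13801211e-04, -3.90471482e+01,  1.87619662e+01,  4.22413543e+00,
        1.55071513e-02, -7.88953969e-08]), 'tcp_pos': array([ 0.1714187 , -0.60099141,  0.2225383 ]), 'ee_rot': array([[-9.61670946e-01, -2.74206111e-01,  3.44887008e-05],
       [-2.74206110e-01,  9.61670946e-01,  3.74830716e-05],
       [-4.34448688e-05,  2.65893684e-05, -9.99999999e-01]]), 'wrist_force': array([ 0.46833754, -0.48401561,  0.4131131 ]), 'moment': array([ 0.03454948, -0.06125781,  0.01138197]), 'gripper_force': 0.0, 'gripper_width': 0.9979100313399528}
```

View pics/side0.png

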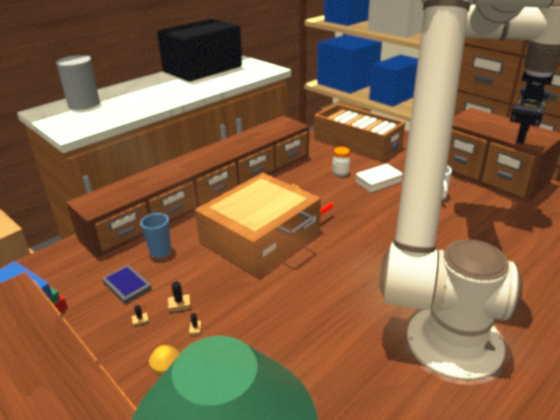

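View pics/top0.png

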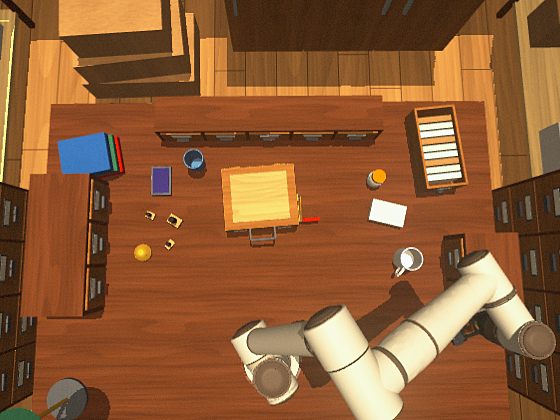

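The side view shows the chest at about (260,220), handle (297,222), red knob (325,210) and the largest stamp at (178,297). In the top view the chest is at (260,198), handle (262,238), knob (310,220) and largest stamp (175,220). Next I'll view enlarged crops for precise corners.

```bash
python3 - <<'E'
import cv2,numpy as np
t=cv2.imread("pics/top0.png")[150:260,130:330];t=cv2.resize(t,None,fx=4,fy=4,interpolation=cv2.INTER_CUBIC)
cv2.imwrite("pics/tc.png",t)
t=cv2.imread("pics/side0.png")[170:345,120:345];t=cv2.resize(t,None,fx=3.4,fy=3.4,interpolation=cv2.INTER_CUBIC)
cv2.imwrite("pics/sc.png",t)
E
```

```text
(no output)
```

View pics/tc.png

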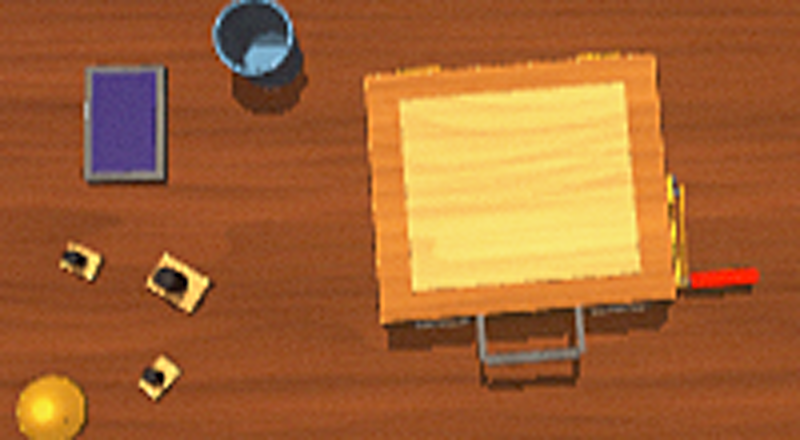

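View pics/sc.png

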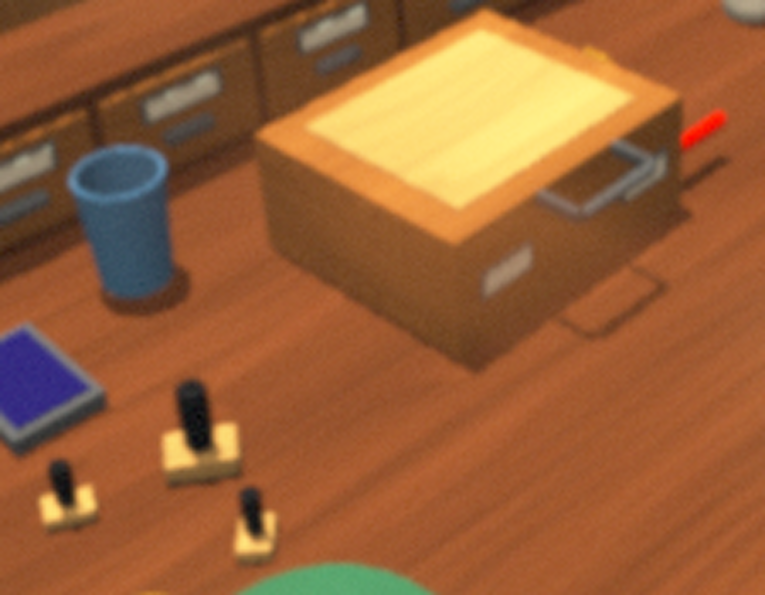

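The crops give clear corners. In the top crop the lid is at (366,75), (655,56), (675,300), (383,325), the bar runs (483,357)-(580,353), the knob (692,280)-(758,275), and the stamp foot is around (178,282). In the side crop the lid is at (258,133), (487,12), (680,97), (458,242), the knob runs (683,142)-(722,117), and the stamp is at (200,445).

```bash
cat > h.py <<'E'
import cv2,numpy as np
from scipy.optimize import least_squares
from station import *
def proj(n,P):
    c=calibration(n);W=np.linalg.inv(np.array(c["cam_to_world"]))
    K=np.array([[c["fx"],0,c["cx"]],[0,c["fy"],c["cy"]],[0,0,1]])
    return cv2.projectPoints(np.array(P,float).reshape(-1,1,3),cv2.Rodrigues(W[:3,:3])[0],W[:3,3],K,np.array(c["dist"]))[0][:,0]
def chest(p,P):
    c,s=np.cos(p[2]),np.sin(p[2]);P=np.atleast_2d(P).astype(float)
    return P@np.array([[c,s,0],[-s,c,0],[0,0,1]])+[p[0],p[1],0]
T=lambda a:130+(np.array(a)[:,0]+.5)/4-.5,
def tp(a): a=np.array(a,float);return (a+.5)/4-.5+[130,150]
def sp(a): a=np.array(a,float);return (a+.5)/3.4-.5+[120,170]
E
python3 - <<'E'
from h import *
lid=[[.11,.13,.107],[.11,-.13,.107],[-.11,-.13,.107],[-.11,.13,.107]]
tc=tp([(366,75),(655,56),(675,300),(383,325)]);sc=sp([(258,133),(487,12),(680,97),(458,242),(478,368)])
ht=tp([(483,357),(580,353)])
kt=tp([[725,277]]);ks=sp([[703,130]])
def f(p):
    r=[proj("top",chest(p,lid))-tc, proj("side",chest(p,lid+[[-.11,.13,0]]))-sc]
    return np.concatenate([a.ravel() for a in r])
r=least_squares(f,[.57,.03,0]);p=r.x;print("chest",p,"res",r.fun.round(1))
print("handle res",proj("top",chest(p,[[-.15,.04,.106],[-.15,-.04,.106]]))-ht)
g=lambda k:np.concatenate([(proj("top",[k])-kt).ravel(),(proj("side",[k])-ks).ravel()])
r=least_squares(g,[.5,-.15,.04]);k=r.x
c,s=np.cos(p[2]),np.sin(p[2]);d=k[:2]-p[:2]
print("knob",k,"in chest",c*d[0]+s*d[1],-s*d[0]+c*d[1],r.fun.round(1), "model",chest(p,[[-.1,-.185,.037]]))
ft=tp([(161,254),(210,285),(194,312),(147,281)])
fs=sp([(163,432),(236,425),(239,448),(170,461)])
Q=np.array([[.017,.025,.018],[.017,-.025,.018],[-.017,-.025,.018],[-.017,.025,.018]])
print(proj("side",chest([.52,.437,-.55],Q)), sp([(163,432),(236,425),(239,448),(170,461)]))
r=least_squares(lambda q:(proj("top",chest(q,Q))-ft).ravel(),[.52,.437,-.5]);print("stamp",r.x,r.fun.round(1))
print((proj("side",chest(r.x,Q))-fs).round(1), "handle top",proj("side",chest(r.x,[[0,0,.07]]))-sp([[190,385]]),proj("top",chest(r.x,[[0,0,.07]]))-tp([[168,279]]))
E
```

```text
chest [0.5774448  0.03384535 0.07899391] res [-0.9  0.9 -0.2 -0.7  0.9 -0.2 -0.5  0.2 -0.   0.8  0.  -0.5  2.3 -0.6
  0.9  1.1 -2.9 -1.8]
handle res [[1.33887039 1.38751738]
 [0.05072169 0.30556687]]
knob [ 0.50265237 -0.15282516  0.04000239] in chest -0.08928969649893577 -0.18018639028090785 [ 0.1  0.1 -0.2 -0. ] model [[ 0.49235532 -0.15846893  0.037     ]]
[[133.64967118 312.16094633]
 [155.92902215 308.6025143 ]
 [156.04652728 319.22886974]
 [133.20301498 322.94092338]] [[167.58823529 296.70588235]
 [189.05882353 294.64705882]
 [189.94117647 301.41176471]
 [169.64705882 305.23529412]]
stamp [ 0.50512629  0.35201737 -0.55380428] [ 1.1 -0.1  0.2 -0.9 -0.8  0.2 -0.4  0.9]
[[ 1.3  0.3]
 [ 1.3 -0.9]
 [ 1.3  2.2]
 [-0.4  1.9]] handle top [[1.31896294 0.58251468]] [[-0.81298352 -0.33074123]]
```

```bash
cat >> h.py <<'E'
P=np.array([.580,.034,.079])
def go(pos,yawdeg=None,R=None,p0=None):
    "tool-frame delta to world TCP pos, tool y at world yaw, pointing down"
    s=sense();R=s["ee_rot"] if R is None else R;p0=s["tcp_pos"] if p0 is None else p0
    d=R.T@(np.array(pos)-p0)*1000;a=np.zeros(3)
    if yawdeg is not None:
        y=np.radians(yawdeg);Y=np.array([np.cos(y),np.sin(y),0]);Z=np.array([0,0,-1.]);X=np.cross(Y,Z)
        a=cv2.Rodrigues(R.T@np.c_[X,Y,Z])[0].ravel()
    return d.round(1),a.round(4)
E
python3 - <<'E'
from h import *
h=chest(P,[[-.15,0,.2]])[0];print(h,go(h,184.5))
E
```

```text
[0.43046783 0.02216232 0.2       ] (array([-420. ,  528.2,   22.6]), array([-0.0000e+00,  1.0000e-04, -1.3716e+00]))
```

>>> servo_tool(
  deltas=[
    {"tx":-18,"ty":22,"tz":1,"az":-0.06,"claw":36},
    {"tx":-40,"ty":50,"tz":2,"az":-0.14,"claw":36},
    {"tx":-64,"ty":81,"tz":3,"az":-0.22,"claw":36},
    {"tx":-89,"ty":112,"tz":5,"az":-0.31,"claw":36},
    {"tx":-114,"ty":143,"tz":6,"az":-0.39,"claw":36},
    {"tx":-139,"ty":174,"tz":7,"az":-0.47,"claw":36},
    {"tx":-164,"ty":206,"tz":9,"az":-0.55,"claw":36},
    {"tx":-189,"ty":238,"tz":10,"az":-0.63,"claw":36},
    {"tx":-214,"ty":269,"tz":12,"az":-0.71,"claw":36},
    {"tx":-239,"ty":300,"tz":13,"az":-0.79,"claw":36},
    {"tx":-260,"ty":327,"tz":14,"az":-0.86,"claw":36},
    {"tx":-280,"ty":352,"tz":15,"az":-0.92,"claw":36},
  ],
)

```text
schema error: expected keys tx, ty, tz, ax, ay, az, claw
```

```bash
python3 - <<'E'
from h import *
h=chest(P,[[-.15,0,.15]])[0];print(h,go(h,184.5),sense()["tcp_pos"])
E
```

```text
[0.43046783 0.02216232 0.15      ] (array([-420. ,  528.2,   72.6]), array([-0.0000e+00,  1.0000e-04, -1.3716e+00])) [ 0.1714187  -0.60099141  0.2225383 ]
```

>>> servo_tool(
  deltas=[
    {"tx":-20,"ty":25,"tz":1,"ax":0,"ay":0,"az":-0.06,"claw":36},
    {"tx":-40,"ty":50,"tz":2,"ax":0,"ay":0,"az":-0.14,"claw":36},
    {"tx":-64,"ty":81,"tz":3,"ax":0,"ay":0,"az":-0.22,"claw":36},
    {"tx":-89,"ty":112,"tz":5,"ax":0,"ay":0,"az":-0.31,"claw":36},
    {"tx":-114,"ty":143,"tz":6,"ax":0,"ay":0,"az":-0.39,"claw":36},
    {"tx":-139,"ty":174,"tz":7,"ax":0,"ay":0,"az":-0.47,"claw":36},
    {"tx":-164,"ty":206,"tz":9,"ax":0,"ay":0,"az":-0.55,"claw":36},
    {"tx":-189,"ty":238,"tz":10,"ax":0,"ay":0,"az":-0.63,"claw":36},
    {"tx":-214,"ty":269,"tz":12,"ax":0,"ay":0,"az":-0.71,"claw":36},
    {"tx":-239,"ty":300,"tz":13,"ax":0,"ay":0,"az":-0.79,"claw":36},
    {"tx":-262,"ty":330,"tz":14,"ax":0,"ay":0,"az":-0.86,"claw":36},
    {"tx":-280,"ty":352,"tz":15,"ax":0,"ay":0,"az":-0.92,"claw":36},
  ],
)

```text
time_s: 2.2
tcp_pos: [0.3446, -0.1835, 0.208]
ee_rot: [[-0.36, -0.933, 0.002], [-0.933, 0.36, 0.0], [-0.001, -0.002, -1.0]]
wrist_force: [0.7, 0.3, 0.4]
gripper_width: 0.413
gripper_force: 0.0
```

```bash
python3 - <<'E'
from h import *
h=chest(P,[[-.15,0,.15]])[0];print(h,go(h,184.5),sense()["tcp_pos"],sense()["wrist_force"])
E
```

```text
[0.43046783 0.02216232 0.15      ] (array([-222.7,   -6. ,   58.2]), array([-1.600e-03,  3.000e-04, -4.467e-01])) [ 0.34460862 -0.18348205  0.20800956] [0.71851438 0.32697675 0.37219223]
```

>>> servo_tool(
  deltas=[
    {"tx":-30,"ty":-1,"tz":8,"ax":0,"ay":0,"az":-0.07,"claw":36},
    {"tx":-65,"ty":-2,"tz":17,"ax":0,"ay":0,"az":-0.16,"claw":36},
    {"tx":-100,"ty":-3,"tz":26,"ax":0,"ay":0,"az":-0.25,"claw":36},
    {"tx":-135,"ty":-4,"tz":35,"ax":0,"ay":0,"az":-0.34,"claw":36},
    {"tx":-170,"ty":-5,"tz":44,"ax":0,"ay":0,"az":-0.42,"claw":36},
    {"tx":-200,"ty":-6,"tz":52,"ax":0,"ay":0,"az":-0.447,"claw":36},
    {"tx":-218,"ty":-6,"tz":57,"ax":0,"ay":0,"az":-0.447,"claw":36},
    {"tx":-223,"ty":-6,"tz":58,"ax":0,"ay":0,"az":-0.447,"claw":36},
    {"tx":-223,"ty":-6,"tz":58,"ax":0,"ay":0,"az":-0.447,"claw":36},
    {"tx":-223,"ty":-6,"tz":58,"ax":0,"ay":0,"az":-0.447,"claw":36},
  ],
)

```text
time_s: 3.03
tcp_pos: [0.4307, 0.0195, 0.1497]
ee_rot: [[0.074, -0.997, -0.0], [-0.997, -0.074, -0.0], [0.0, 0.0, -1.0]]
wrist_force: [0.3, -0.2, -0.3]
gripper_width: 0.416
gripper_force: 0.0
```

```bash
python3 - <<'E'
from h import *
h=chest(P,[[-.15,0,.087]])[0];print(h,go(h,184.5),sense()["tcp_pos"],sense()["wrist_force"])
a=capture("side");b=capture("top")
a=cv2.resize(a[150:270,190:350],None,fx=3.5,fy=3.5,interpolation=cv2.INTER_CUBIC)
b=cv2.resize(b[150:270,200:320],None,fx=3.5,fy=3.5,interpolation=cv2.INTER_CUBIC)
cv2.imwrite("pics/a1.png",cv2.copyMakeBorder(np.hstack([a[:420,:380],b]),0,0,0,0,0))
E
```

```text
[0.43046783 0.02216232 0.087     ] (array([-2.7, -0. , 62.7]), array([ 0.0004, -0.0001, -0.0044])) [0.43069205 0.01945216 0.1496523 ] [ 0.33277296 -0.16878571 -0.30598056]
```

View pics/a1.png

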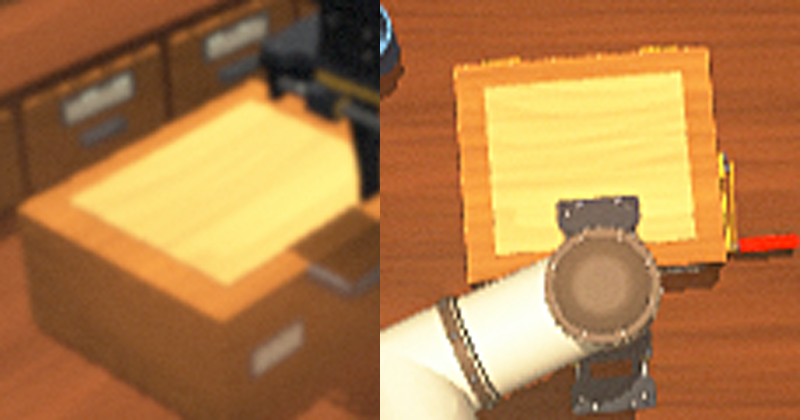

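The gripper (top crop, about (600,290)) is centred over the handle and aligned, so I descend.

>>> servo_tool(
  deltas=[
    {"tx":-1,"ty":0,"tz":10,"ax":0,"ay":0,"az":0,"claw":36},
    {"tx":-2,"ty":0,"tz":25,"ax":0,"ay":0,"az":0,"claw":36},
    {"tx":-3,"ty":0,"tz":40,"ax":0,"ay":0,"az":0,"claw":36},
    {"tx":-3,"ty":0,"tz":52,"ax":0,"ay":0,"az":0,"claw":36},
    {"tx":-3,"ty":0,"tz":60,"ax":0,"ay":0,"az":0,"claw":36},
    {"tx":-3,"ty":0,"tz":62,"ax":0,"ay":0,"az":0,"claw":36},
    {"tx":-3,"ty":0,"tz":62,"ax":0,"ay":0,"az":0,"claw":36},
  ],
)

```text
time_s: 3.72
tcp_pos: [0.4306, 0.0221, 0.0875]
ee_rot: [[0.073, -0.997, -0.001], [-0.997, -0.073, -0.0], [0.0, 0.001, -1.0]]
wrist_force: [0.3, -0.9, -0.1]
gripper_width: 0.414
gripper_force: 0.0
```

>>> servo_tool(
  deltas=[
    {"tx":0,"ty":0,"tz":0,"ax":0,"ay":0,"az":0,"claw":24},
    {"tx":0,"ty":0,"tz":0,"ax":0,"ay":0,"az":0,"claw":18},
    {"tx":0,"ty":0,"tz":0,"ax":0,"ay":0,"az":0,"claw":15},
    {"tx":0,"ty":0,"tz":0,"ax":0,"ay":0,"az":0,"claw":15},
  ],
)

```text
time_s: 4.05
tcp_pos: [0.4311, 0.0229, 0.0881]
ee_rot: [[0.074, -0.997, 0.001], [-0.997, -0.074, 0.0], [-0.0, -0.001, -1.0]]
wrist_force: [-0.2, -0.8, 0.8]
gripper_width: 0.211
gripper_force: 0.0
```

>>> servo_tool(
  deltas=[
    {"tx":0,"ty":0,"tz":0,"ax":0,"ay":0,"az":0,"claw":13},
    {"tx":0,"ty":0,"tz":0,"ax":0,"ay":0,"az":0,"claw":13},
    {"tx":0,"ty":0,"tz":0,"ax":0,"ay":0,"az":0,"claw":13},
  ],
)

```text
time_s: 4.3
tcp_pos: [0.4308, 0.0228, 0.0876]
ee_rot: [[0.074, -0.997, 0.0], [-0.997, -0.074, 0.0], [-0.0, -0.0, -1.0]]
wrist_force: [-0.0, 0.2, 0.1]
gripper_width: 0.152
gripper_force: 0.0
```

>>> servo_tool(
  deltas=[
    {"tx":0,"ty":0,"tz":0,"ax":0,"ay":0,"az":0,"claw":6},
    {"tx":0,"ty":0,"tz":0,"ax":0,"ay":0,"az":0,"claw":6},
    {"tx":0,"ty":0,"tz":0,"ax":0,"ay":0,"az":0,"claw":6},
    {"tx":0,"ty":0,"tz":0,"ax":0,"ay":0,"az":0,"claw":6},
  ],
)

```text
time_s: 4.63
tcp_pos: [0.4307, 0.0228, 0.0876]
ee_rot: [[0.074, -0.997, -0.0], [-0.997, -0.074, -0.0], [-0.0, 0.0, -1.0]]
wrist_force: [-0.5, 1.4, 1.1]
gripper_width: 0.099
gripper_force: 30.0
```

```bash
python3 - <<'E'
import numpy as np
r=.26007;f0=.0231
for t in np.r_[.02,.05,.1:1.05:.07,1.08:1.43:.02]:
    f=f0+t;print(round(t,3),"ty",round(-1000*r*(np.cos(f0)-np.cos(f)),1),"tz",round(-1000*r*(np.sin(f)-np.sin(f0)),1))
E
```

```text
0.02 ty -0.2 tz -5.2
0.05 ty -0.6 tz -13.0
0.1 ty -1.9 tz -25.9
0.17 ty -4.8 tz -43.9
0.24 ty -8.9 tz -61.6
0.31 ty -14.2 tz -79.0
0.38 ty -20.8 tz -96.0
0.45 ty -28.5 tz -112.5
0.52 ty -37.4 tz -128.4
0.59 ty -47.3 tz -143.6
0.66 ty -58.3 tz -158.1
0.73 ty -70.3 tz -171.9
0.8 ty -83.2 tz -184.7
0.87 ty -96.9 tz -196.6
0.94 ty -111.5 tz -207.5
1.01 ty -126.8 tz -217.4
1.08 ty -142.8 tz -226.1
1.1 ty -147.4 tz -228.4
1.12 ty -152.1 tz -230.6
1.14 ty -156.9 tz -232.7
1.16 ty -161.7 tz -234.8
1.18 ty -166.5 tz -236.7
1.2 ty -171.4 tz -238.5
1.22 ty -176.3 tz -240.2
1.24 ty -181.2 tz -241.8
1.26 ty -186.2 tz -243.4
1.28 ty -191.2 tz -244.8
1.3 ty -196.2 tz -246.1
1.32 ty -201.3 tz -247.4
1.34 ty -206.4 tz -248.5
1.36 ty -211.5 tz -249.5
1.38 ty -216.6 tz -250.4
1.4 ty -221.7 tz -251.2
1.42 ty -226.9 tz -251.9
```

>>> servo_tool(
  deltas=[
    {"tx":0,"ty":-0.2,"tz":-5,"ax":0,"ay":0,"az":0,"claw":6},
    {"tx":0,"ty":-0.6,"tz":-13,"ax":0,"ay":0,"az":0,"claw":6},
    {"tx":0,"ty":-1.9,"tz":-26,"ax":0,"ay":0,"az":0,"claw":6},
    {"tx":0,"ty":-4.8,"tz":-44,"ax":0,"ay":0,"az":0,"claw":6},
    {"tx":0,"ty":-8.9,"tz":-61.6,"ax":0,"ay":0,"az":0,"claw":6},
    {"tx":0,"ty":-14.2,"tz":-79,"ax":0,"ay":0,"az":0,"claw":6},
  ],
)

```text
time_s: 5.13
tcp_pos: [0.4446, 0.0238, 0.1673]
ee_rot: [[0.074, -0.997, -0.001], [-0.997, -0.074, 0.0], [-0.0, 0.001, -1.0]]
wrist_force: [3.5, 0.2, -6.8]
gripper_width: 0.101
gripper_force: 30.0
```

>>> servo_tool(
  deltas=[
    {"tx":0,"ty":-6.6,"tz":-17,"ax":0,"ay":0,"az":0,"claw":6},
    {"tx":0,"ty":-14.3,"tz":-33.5,"ax":0,"ay":0,"az":0,"claw":6},
    {"tx":0,"ty":-23.2,"tz":-49.4,"ax":0,"ay":0,"az":0,"claw":6},
    {"tx":0,"ty":-33.1,"tz":-64.6,"ax":0,"ay":0,"az":0,"claw":6},
    {"tx":0,"ty":-44.1,"tz":-79.1,"ax":0,"ay":0,"az":0,"claw":6},
    {"tx":0,"ty":-56.1,"tz":-92.9,"ax":0,"ay":0,"az":0,"claw":6},
    {"tx":0,"ty":-69,"tz":-105.7,"ax":0,"ay":0,"az":0,"claw":6},
    {"tx":0,"ty":-82.7,"tz":-117.6,"ax":0,"ay":0,"az":0,"claw":6},
    {"tx":0,"ty":-97.3,"tz":-128.5,"ax":0,"ay":0,"az":0,"claw":6},
    {"tx":0,"ty":-104.8,"tz":-133.5,"ax":0,"ay":0,"az":0,"claw":6},
    {"tx":0,"ty":-108,"tz":-135.7,"ax":0,"ay":0,"az":0,"claw":6},
  ],
)

```text
time_s: 6.05
tcp_pos: [0.5507, 0.0314, 0.3052]
ee_rot: [[0.074, -0.997, -0.004], [-0.997, -0.074, -0.001], [0.001, 0.004, -1.0]]
wrist_force: [-9.0, 2.0, 7.5]
gripper_width: 0.105
gripper_force: 30.0
```

>>> servo_tool(
  deltas=[
    {"tx":0,"ty":0.5,"tz":-0.8,"ax":0,"ay":0,"az":0,"claw":6},
    {"tx":0,"ty":1,"tz":-1.7,"ax":0,"ay":0,"az":0,"claw":6},
    {"tx":0,"ty":1,"tz":-1.7,"ax":0,"ay":0,"az":0,"claw":6},
    {"tx":0,"ty":1,"tz":-1.7,"ax":0,"ay":0,"az":0,"claw":6},
  ],
)

```text
time_s: 6.38
tcp_pos: [0.5501, 0.0313, 0.3047]
ee_rot: [[0.074, -0.997, -0.003], [-0.997, -0.074, -0.001], [0.001, 0.003, -1.0]]
wrist_force: [-6.6, 0.5, 4.1]
gripper_width: 0.101
gripper_force: 30.0
```

>>> servo_tool(
  deltas=[
    {"tx":0,"ty":-3,"tz":-5,"ax":0,"ay":0,"az":0,"claw":6},
    {"tx":0,"ty":-9,"tz":-8,"ax":0,"ay":0,"az":0,"claw":6},
    {"tx":0,"ty":-15,"tz":-12,"ax":0,"ay":0,"az":0,"claw":6},
    {"tx":0,"ty":-21,"tz":-15,"ax":0,"ay":0,"az":0,"claw":6},
    {"tx":0,"ty":-21,"tz":-15,"ax":0,"ay":0,"az":0,"claw":6},
    {"tx":0,"ty":-21,"tz":-15,"ax":0,"ay":0,"az":0,"claw":6},
  ],
)

```text
time_s: 6.88
tcp_pos: [0.5733, 0.033, 0.3185]
ee_rot: [[0.073, -0.997, -0.0], [-0.997, -0.073, -0.001], [0.001, 0.0, -1.0]]
wrist_force: [0.8, -3.6, -6.3]
gripper_width: 0.107
gripper_force: 30.0
```

>>> servo_tool(
  deltas=[
    {"tx":0,"ty":-3,"tz":-0.5,"ax":0,"ay":0,"az":0,"claw":6},
    {"tx":0,"ty":-6,"tz":-1.5,"ax":0,"ay":0,"az":0,"claw":6},
    {"tx":0,"ty":-9,"tz":-2.5,"ax":0,"ay":0,"az":0,"claw":6},
    {"tx":0,"ty":-12,"tz":-3.8,"ax":0,"ay":0,"az":0,"claw":6},
    {"tx":0,"ty":-12,"tz":-3.8,"ax":0,"ay":0,"az":0,"claw":6},
  ],
)

```text
time_s: 7.3
tcp_pos: [0.5852, 0.0338, 0.3243]
ee_rot: [[0.074, -0.997, 0.002], [-0.997, -0.074, -0.001], [0.001, -0.002, -1.0]]
wrist_force: [-2.8, -3.5, 1.5]
gripper_width: 0.104
gripper_force: 30.0
```

```bash
python3 - <<'E'
from h import *
print(sense()["wrist_force"])
print(cv2.imwrite("pics/lid1.png",capture("side")))
for d in recognise("stay_knob","side")[:2]:
    print(d["confidence"],np.array(calibration("side")["cam_to_world"])@np.r_[d["xyz"],1])
E
```

```text
[-2.77888198 -3.53439724  1.54841808]
True
0.84 [ 0.59910526 -0.10765371  0.13913696  1.        ]
```

View pics/lid1.png

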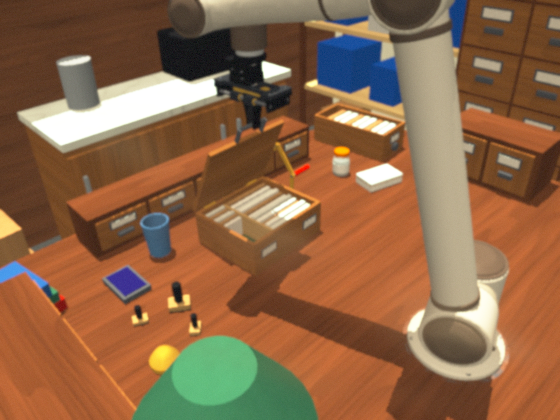

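The picture shows the lid raised about 65°, with the stay's elbow at (295,165) still slightly bent. I continue in small steps and watch the force.

>>> servo_tool(
  deltas=[
    {"tx":0,"ty":-2.4,"tz":-1,"ax":0,"ay":0,"az":0,"claw":6},
    {"tx":0,"ty":-4.8,"tz":-2,"ax":0,"ay":0,"az":0,"claw":6},
    {"tx":0,"ty":-7.2,"tz":-2.9,"ax":0,"ay":0,"az":0,"claw":6},
    {"tx":0,"ty":-7.2,"tz":-2.9,"ax":0,"ay":0,"az":0,"claw":6},
  ],
)

```text
time_s: 7.73
tcp_pos: [0.592, 0.0344, 0.3273]
ee_rot: [[0.074, -0.997, 0.002], [-0.997, -0.074, -0.001], [0.001, -0.002, -1.0]]
wrist_force: [-4.2, -2.8, 4.3]
gripper_width: 0.103
gripper_force: 30.0
```

>>> servo_tool(
  deltas=[
    {"tx":0,"ty":-2.4,"tz":-1,"ax":0,"ay":0,"az":0,"claw":6},
    {"tx":0,"ty":-4.8,"tz":-2,"ax":0,"ay":0,"az":0,"claw":6},
    {"tx":0,"ty":-4.8,"tz":-2,"ax":0,"ay":0,"az":0,"claw":6},
    {"tx":0,"ty":-4.8,"tz":-2,"ax":0,"ay":0,"az":0,"claw":6},
  ],
)

```text
time_s: 8.07
tcp_pos: [0.5968, 0.0347, 0.3291]
ee_rot: [[0.074, -0.997, 0.002], [-0.997, -0.074, -0.0], [0.001, -0.002, -1.0]]
wrist_force: [-3.8, -4.3, 5.5]
gripper_width: 0.102
gripper_force: 30.0
```

>>> servo_tool(
  deltas=[
    {"tx":0,"ty":-2,"tz":-2,"ax":0,"ay":0,"az":0,"claw":6},
    {"tx":0,"ty":-5,"tz":-4,"ax":0,"ay":0,"az":0,"claw":6},
    {"tx":0,"ty":-5,"tz":-4,"ax":0,"ay":0,"az":0,"claw":6},
    {"tx":0,"ty":-5,"tz":-4,"ax":0,"ay":0,"az":0,"claw":6},
  ],
)

```text
time_s: 8.4
tcp_pos: [0.6017, 0.0351, 0.3311]
ee_rot: [[0.074, -0.997, -0.0], [-0.997, -0.074, -0.0], [0.0, 0.0, -1.0]]
wrist_force: [0.1, -5.2, -1.1]
gripper_width: 0.098
gripper_force: 30.0
```

>>> servo_tool(
  deltas=[
    {"tx":0,"ty":-2,"tz":-0.8,"ax":0,"ay":0,"az":0,"claw":6},
    {"tx":0,"ty":-4,"tz":-1.6,"ax":0,"ay":0,"az":0,"claw":6},
    {"tx":0,"ty":-4,"tz":-1.6,"ax":0,"ay":0,"az":0,"claw":6},
    {"tx":0,"ty":-4,"tz":-1.6,"ax":0,"ay":0,"az":0,"claw":6},
  ],
)

```text
time_s: 8.73
tcp_pos: [0.6056, 0.0354, 0.3326]
ee_rot: [[0.074, -0.997, -0.0], [-0.997, -0.074, -0.0], [0.0, 0.0, -1.0]]
wrist_force: [-0.4, -5.0, -1.0]
gripper_width: 0.104
gripper_force: 30.0
```

>>> servo_tool(
  deltas=[
    {"tx":0.5,"ty":-2,"tz":-0.7,"ax":0,"ay":0,"az":0,"claw":6},
    {"tx":1,"ty":-4,"tz":-1.4,"ax":0,"ay":0,"az":0,"claw":6},
    {"tx":1,"ty":-4,"tz":-1.4,"ax":0,"ay":0,"az":0,"claw":6},
    {"tx":1,"ty":-4,"tz":-1.4,"ax":0,"ay":0,"az":0,"claw":6},
  ],
)

```text
time_s: 9.07
tcp_pos: [0.6099, 0.0356, 0.3342]
ee_rot: [[0.074, -0.997, 0.0], [-0.997, -0.074, 0.001], [-0.001, -0.0, -1.0]]
wrist_force: [-0.3, -2.6, -2.6]
gripper_width: 0.101
gripper_force: 30.0
```

>>> servo_tool(
  deltas=[
    {"tx":0.5,"ty":-2,"tz":-0.7,"ax":0,"ay":0,"az":0,"claw":6},
    {"tx":1,"ty":-3.5,"tz":-1.2,"ax":0,"ay":0,"az":0,"claw":6},
    {"tx":1,"ty":-3.5,"tz":-1.2,"ax":0,"ay":0,"az":0,"claw":6},
    {"tx":1,"ty":-3.5,"tz":-1.2,"ax":0,"ay":0,"az":0,"claw":6},
  ],
)

```text
time_s: 9.4
tcp_pos: [0.6135, 0.0358, 0.3353]
ee_rot: [[0.075, -0.997, 0.001], [-0.997, -0.075, 0.002], [-0.002, -0.001, -1.0]]
wrist_force: [-0.0, 4.3, -3.5]
gripper_width: 0.103
gripper_force: 30.0
```

>>> servo_tool(
  deltas=[
    {"tx":-0.5,"ty":-2,"tz":-0.3,"ax":0,"ay":0,"az":0,"claw":6},
    {"tx":-0.6,"ty":-3.5,"tz":-0.6,"ax":0,"ay":0,"az":0,"claw":6},
    {"tx":-0.6,"ty":-3.5,"tz":-0.6,"ax":0,"ay":0,"az":0,"claw":6},
    {"tx":-0.6,"ty":-3.5,"tz":-0.6,"ax":0,"ay":0,"az":0,"claw":6},
  ],
)

```text
time_s: 9.73
tcp_pos: [0.6172, 0.0359, 0.3365]
ee_rot: [[0.074, -0.997, 0.001], [-0.997, -0.074, 0.001], [-0.001, -0.002, -1.0]]
wrist_force: [-0.6, 5.0, -1.9]
gripper_width: 0.103
gripper_force: 30.0
```

>>> servo_tool(
  deltas=[
    {"tx":0,"ty":-2,"tz":-0.3,"ax":0,"ay":0,"az":0,"claw":6},
    {"tx":0,"ty":-3.5,"tz":-0.8,"ax":0,"ay":0,"az":0,"claw":6},
    {"tx":0,"ty":-3.5,"tz":-0.8,"ax":0,"ay":0,"az":0,"claw":6},
    {"tx":0,"ty":-3.5,"tz":-0.8,"ax":0,"ay":0,"az":0,"claw":6},
  ],
)

```text
time_s: 10.07
tcp_pos: [0.6183, 0.036, 0.3368]
ee_rot: [[0.074, -0.997, -0.005], [-0.997, -0.074, 0.001], [-0.001, 0.005, -1.0]]
wrist_force: [-5.3, 5.2, -2.0]
gripper_width: 0.107
gripper_force: 30.0
```

>>> servo_tool(
  deltas=[
    {"tx":-0.5,"ty":0.6,"tz":0,"ax":0,"ay":0,"az":0,"claw":6},
    {"tx":-1,"ty":1.2,"tz":0,"ax":0,"ay":0,"az":0,"claw":6},
    {"tx":-1,"ty":1.8,"tz":0,"ax":0,"ay":0,"az":0,"claw":6},
    {"tx":-1,"ty":2.2,"tz":0.2,"ax":0,"ay":0,"az":0,"claw":6},
    {"tx":-1,"ty":2.2,"tz":0.2,"ax":0,"ay":0,"az":0,"claw":6},
    {"tx":-1,"ty":2.2,"tz":0.2,"ax":0,"ay":0,"az":0,"claw":6},
  ],
)

```text
time_s: 10.57
tcp_pos: [0.6174, 0.036, 0.3366]
ee_rot: [[0.074, -0.997, -0.001], [-0.997, -0.074, -0.0], [0.0, 0.001, -1.0]]
wrist_force: [-2.7, 2.7, -5.1]
gripper_width: 0.099
gripper_force: 30.0
```

>>> servo_tool(
  deltas=[
    {"tx":0,"ty":0.7,"tz":0.2,"ax":0,"ay":0,"az":0,"claw":6},
    {"tx":0,"ty":1.5,"tz":0.5,"ax":0,"ay":0,"az":0,"claw":6},
    {"tx":0,"ty":2.2,"tz":0.8,"ax":0,"ay":0,"az":0,"claw":6},
    {"tx":0,"ty":2.2,"tz":0.8,"ax":0,"ay":0,"az":0,"claw":6},
    {"tx":0,"ty":2.2,"tz":0.8,"ax":0,"ay":0,"az":0,"claw":6},
  ],
)

```text
time_s: 10.98
tcp_pos: [0.6164, 0.036, 0.3363]
ee_rot: [[0.074, -0.997, 0.002], [-0.997, -0.074, 0.0], [0.0, -0.002, -1.0]]
wrist_force: [2.3, 1.6, -7.1]
gripper_width: 0.1
gripper_force: 30.0
```

>>> servo_tool(
  deltas=[
    {"tx":0,"ty":0.7,"tz":0.5,"ax":0,"ay":0,"az":0,"claw":6},
    {"tx":0,"ty":1.4,"tz":1.5,"ax":0,"ay":0,"az":0,"claw":6},
    {"tx":0,"ty":2,"tz":2.5,"ax":0,"ay":0,"az":0,"claw":6},
    {"tx":0,"ty":2,"tz":2.5,"ax":0,"ay":0,"az":0,"claw":6},
    {"tx":0,"ty":2,"tz":2.5,"ax":0,"ay":0,"az":0,"claw":6},
  ],
)

```text
time_s: 11.4
tcp_pos: [0.6157, 0.0359, 0.336]
ee_rot: [[0.074, -0.997, 0.008], [-0.997, -0.074, 0.001], [0.0, -0.008, -1.0]]
wrist_force: [5.9, 1.8, -0.2]
gripper_width: 0.106
gripper_force: 30.0
```

```bash
python3 - <<'E'
from h import *
print(sense()["wrist_force"])
im=capture("side")
cv2.imwrite("pics/lid2.png",cv2.resize(im[90:230,180:345],None,fx=4,fy=4,interpolation=cv2.INTER_CUBIC))
E
```

```text
[ 5.86904332  1.76970099 -0.22322836]
```

View pics/lid2.png

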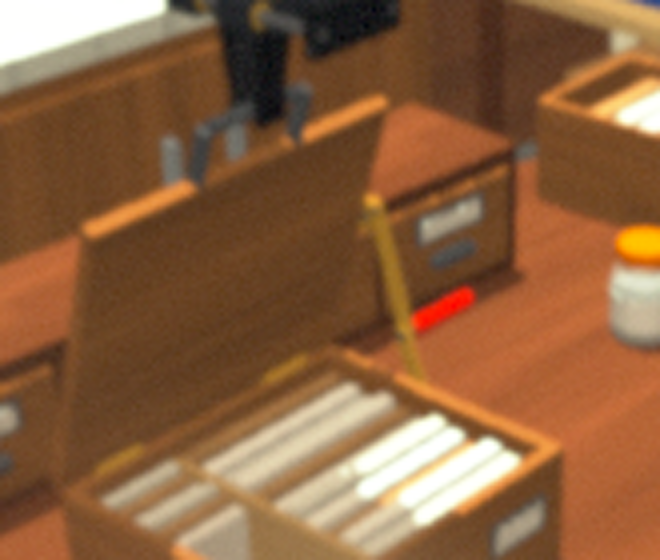

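The stay is straight at (400,270), the red knob is at (445,310), and the stay now resists closing, so it is locked. I ease off the force and release.

>>> servo_tool(
  deltas=[
    {"tx":0,"ty":-1.2,"tz":0,"ax":0,"ay":0,"az":0,"claw":6},
    {"tx":0,"ty":-2.4,"tz":0,"ax":0,"ay":0,"az":0,"claw":6},
    {"tx":0,"ty":-2.4,"tz":0,"ax":0,"ay":0,"az":0,"claw":6},
    {"tx":0,"ty":-2.4,"tz":0,"ax":0,"ay":0,"az":0,"claw":12},
    {"tx":0,"ty":-2.4,"tz":0,"ax":0,"ay":0,"az":0,"claw":24},
    {"tx":0,"ty":-2.4,"tz":0,"ax":0,"ay":0,"az":0,"claw":36},
    {"tx":0,"ty":-2.4,"tz":0,"ax":0,"ay":0,"az":0,"claw":36},
    {"tx":0,"ty":-2.4,"tz":0,"ax":0,"ay":0,"az":0,"claw":36},
    {"tx":0,"ty":-2.4,"tz":0,"ax":0,"ay":0,"az":0,"claw":36},
  ],
)

```text
time_s: 12.2
tcp_pos: [0.6158, 0.0359, 0.3333]
ee_rot: [[0.074, -0.997, -0.001], [-0.997, -0.074, -0.0], [0.0, 0.001, -1.0]]
wrist_force: [0.1, -0.0, 0.1]
gripper_width: 0.386
gripper_force: 0.0
```

>>> servo_tool(
  deltas=[
    {"tx":0,"ty":-2.4,"tz":-15,"ax":0,"ay":0,"az":0,"claw":36},
    {"tx":0,"ty":-2.4,"tz":-45,"ax":0,"ay":0,"az":0,"claw":36},
    {"tx":0,"ty":-2.4,"tz":-75,"ax":0,"ay":0,"az":0,"claw":36},
    {"tx":0,"ty":0,"tz":-95,"ax":0,"ay":0,"az":0,"claw":45},
    {"tx":0,"ty":0,"tz":-100,"ax":0,"ay":0,"az":0,"claw":50},
    {"tx":0,"ty":0,"tz":-100,"ax":0,"ay":0,"az":0,"claw":50},
  ],
)

```text
time_s: 12.7
tcp_pos: [0.6163, 0.0361, 0.4354]
ee_rot: [[0.074, -0.997, 0.003], [-0.997, -0.074, 0.001], [-0.001, -0.003, -1.0]]
wrist_force: [-0.2, 0.1, -0.6]
gripper_width: 0.538
gripper_force: 0.0
```

```bash
python3 - <<'E'
from h import *
s=sense();print(s["tcp_pos"],s["joints"],s["wrist_force"])
im=capture("side");old=cv2.imread("pics/lid2.png")
cv2.imwrite("pics/lid3.png",cv2.resize(im[90:310,140:345],None,fx=2.7,fy=2.7,interpolation=cv2.INTER_CUBIC))
for w in ([.505,.352,.16],[.505,.352,.3]):print(go(w,274.5))
E
```

```text
[0.61632005 0.03608892 0.43539443] [ 1.83558596e+01  1.81297570e+01  2.41693250e+01  7.05954305e-03
 -9.58358982e+01 -1.41206769e+01] [-0.15990443  0.09890443 -0.60000151]
(array([-322.9,   87.2,  273.6]), array([-3.0000e-04,  7.0000e-04, -1.5753e+00]))
(array([-323. ,   87.2,  133.6]), array([-3.0000e-04,  7.0000e-04, -1.5753e+00]))
```

View pics/lid3.png

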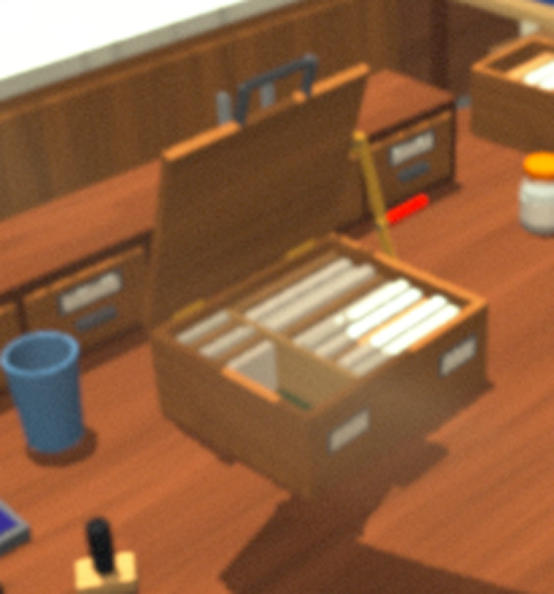

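The lid stays open with the gripper clear. The bay is at (285,385) in this crop and the stamp at (100,560). Going to the stamp.

>>> servo_tool(
  deltas=[
    {"tx":-12,"ty":12,"tz":0,"ax":0,"ay":0,"az":-0.06,"claw":50},
    {"tx":-35,"ty":24,"tz":0,"ax":0,"ay":0,"az":-0.17,"claw":50},
    {"tx":-65,"ty":40,"tz":0,"ax":0,"ay":0,"az":-0.29,"claw":50},
    {"tx":-95,"ty":56,"tz":0,"ax":0,"ay":0,"az":-0.41,"claw":50},
    {"tx":-125,"ty":70,"tz":0,"ax":0,"ay":0,"az":-0.53,"claw":50},
    {"tx":-157,"ty":80,"tz":10,"ax":0,"ay":0,"az":-0.65,"claw":50},
    {"tx":-190,"ty":87,"tz":25,"ax":0,"ay":0,"az":-0.77,"claw":50},
    {"tx":-223,"ty":87,"tz":40,"ax":0,"ay":0,"az":-0.89,"claw":50},
    {"tx":-256,"ty":87,"tz":60,"ax":0,"ay":0,"az":-1.01,"claw":50},
    {"tx":-286,"ty":87,"tz":80,"ax":0,"ay":0,"az":-1.13,"claw":50},
    {"tx":-308,"ty":87,"tz":105,"ax":0,"ay":0,"az":-1.25,"claw":50},
    {"tx":-320,"ty":87,"tz":130,"ax":0,"ay":0,"az":-1.37,"claw":50},
  ],
)

```text
time_s: 13.75
tcp_pos: [0.5041, 0.3507, 0.2998]
ee_rot: [[0.993, -0.118, -0.003], [-0.118, -0.993, -0.002], [-0.003, 0.003, -1.0]]
wrist_force: [0.4, -0.5, -0.0]
gripper_width: 0.576
gripper_force: 0.0
```

```bash
python3 - <<'E'
from h import *
s=sense();print(s["tcp_pos"],s["joints"].round(1),s["wrist_force"].round(1))
for w in ([.505,.352,.12],):print(go(w,274.5))
E
```

```text
[0.50414618 0.35070098 0.29981133] [ 49.9  18.8   6.6  -0.1 -78.   33.3] [ 0.4 -0.5 -0. ]
(array([  1.2,  -1.9, 179.8]), array([ 0.0023,  0.0032, -0.1973]))
```

>>> servo_tool(
  deltas=[
    {"tx":1,"ty":-2,"tz":20,"ax":0,"ay":0,"az":-0.1,"claw":50},
    {"tx":1,"ty":-2,"tz":55,"ax":0,"ay":0,"az":-0.19,"claw":50},
    {"tx":1,"ty":-2,"tz":90,"ax":0,"ay":0,"az":-0.2,"claw":50},
    {"tx":1,"ty":-2,"tz":125,"ax":0,"ay":0,"az":-0.2,"claw":50},
    {"tx":1,"ty":-2,"tz":160,"ax":0,"ay":0,"az":-0.2,"claw":50},
    {"tx":1,"ty":-2,"tz":175,"ax":0,"ay":0,"az":-0.2,"claw":50},
    {"tx":1,"ty":-2,"tz":180,"ax":0,"ay":0,"az":-0.2,"claw":50},
    {"tx":1,"ty":-2,"tz":180,"ax":0,"ay":0,"az":-0.2,"claw":50},
  ],
)

```text
time_s: 14.42
tcp_pos: [0.5055, 0.3491, 0.1207]
ee_rot: [[0.997, 0.073, -0.004], [0.073, -0.997, -0.005], [-0.005, 0.004, -1.0]]
wrist_force: [0.1, -0.5, 0.9]
gripper_width: 0.577
gripper_force: 0.0
```

```bash
python3 - <<'E'
from h import *
s=sense();print(s["tcp_pos"],s["joints"].round(1),s["wrist_force"].round(1))
im=capture("side");t=capture("top")
# stamp mask test
cv2.imwrite("pics/st.png",np.hstack([cv2.resize(im[220:345,110:235],(500,500),interpolation=cv2.INTER_CUBIC)]))
E
```

```text
[0.5054809  0.34913983 0.12073668] [ 49.7  26.1  -8.7  -0.  -55.6  44.5] [ 0.1 -0.5  0.9]
```

View pics/st.png

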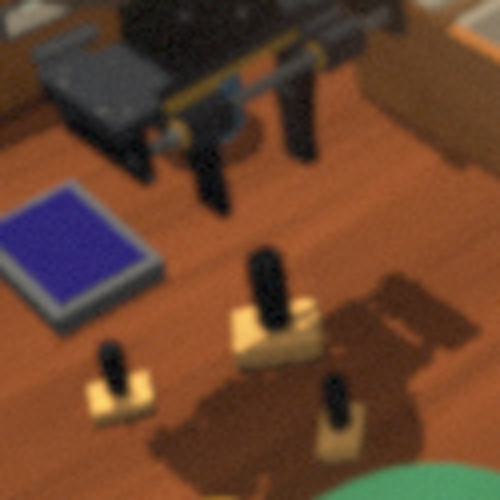

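The fingertips at (222,208) and (303,157) straddle the big stamp's handle top at (265,250). The small stamps stay clear, so I descend and grip.

>>> servo_tool(
  deltas=[
    {"tx":0,"ty":-2,"tz":12,"ax":0,"ay":0,"az":0,"claw":50},
    {"tx":0,"ty":-2,"tz":30,"ax":0,"ay":0,"az":0,"claw":50},
    {"tx":0,"ty":-2,"tz":50,"ax":0,"ay":0,"az":0,"claw":50},
    {"tx":0,"ty":-2,"tz":68,"ax":0,"ay":0,"az":0,"claw":50},
    {"tx":0,"ty":-2,"tz":78,"ax":0,"ay":0,"az":0,"claw":50},
    {"tx":0,"ty":-2,"tz":80,"ax":0,"ay":0,"az":0,"claw":50},
    {"tx":0,"ty":-2,"tz":80,"ax":0,"ay":0,"az":0,"claw":40},
    {"tx":0,"ty":-2,"tz":80,"ax":0,"ay":0,"az":0,"claw":30},
    {"tx":0,"ty":-2,"tz":80,"ax":0,"ay":0,"az":0,"claw":15},
    {"tx":0,"ty":-2,"tz":80,"ax":0,"ay":0,"az":0,"claw":15},
    {"tx":0,"ty":-2,"tz":80,"ax":0,"ay":0,"az":0,"claw":15},
  ],
)

```text
time_s: 15.43
tcp_pos: [0.5071, 0.3531, 0.0447]
ee_rot: [[0.997, 0.073, 0.001], [0.073, -0.997, 0.002], [0.001, -0.001, -1.0]]
wrist_force: [-0.1, 1.8, 0.6]
gripper_width: 0.279
gripper_force: 0.8
```

>>> servo_tool(
  deltas=[
    {"tx":0,"ty":0,"tz":0,"ax":0,"ay":0,"az":0,"claw":15},
    {"tx":0,"ty":0,"tz":0,"ax":0,"ay":0,"az":0,"claw":15},
    {"tx":0,"ty":0,"tz":0,"ax":0,"ay":0,"az":0,"claw":15},
  ],
)

```text
time_s: 15.68
tcp_pos: [0.5072, 0.3533, 0.0445]
ee_rot: [[0.997, 0.074, 0.001], [0.074, -0.997, 0.001], [0.002, -0.001, -1.0]]
wrist_force: [-0.3, 1.8, 3.3]
gripper_width: 0.246
gripper_force: 29.9
```

```bash
python3 - <<'E'
from h import *
for z in (.18,.0645):
    w=chest(P,[[-.06,.08,z]])[0];print(w,go(w,274.5))
E
```

```text
[0.5138737  0.10901542 0.18      ] (array([ -11.1,  243.9, -135.8]), array([-0.0012, -0.0015, -0.005 ]))
[0.5138737  0.10901542 0.0645    ] (array([-11.3, 244.1, -20.3]), array([-0.0012, -0.0015, -0.005 ]))
```

>>> servo_tool(
  deltas=[
    {"tx":0,"ty":0,"tz":-10,"ax":0,"ay":0,"az":0,"claw":15},
    {"tx":0,"ty":0,"tz":-35,"ax":0,"ay":0,"az":0,"claw":15},
    {"tx":0,"ty":0,"tz":-65,"ax":0,"ay":0,"az":0,"claw":15},
    {"tx":0,"ty":0,"tz":-95,"ax":0,"ay":0,"az":0,"claw":15},
    {"tx":0,"ty":0,"tz":-120,"ax":0,"ay":0,"az":0,"claw":15},
    {"tx":0,"ty":0,"tz":-135,"ax":0,"ay":0,"az":0,"claw":15},
    {"tx":0,"ty":0,"tz":-135,"ax":0,"ay":0,"az":0,"claw":15},
  ],
)

```text
time_s: 16.27
tcp_pos: [0.5081, 0.3537, 0.1834]
ee_rot: [[0.997, 0.074, 0.006], [0.074, -0.997, 0.005], [0.006, -0.005, -1.0]]
wrist_force: [0.3, 1.3, -0.5]
gripper_width: 0.243
gripper_force: 29.9
```

>>> servo_tool(
  deltas=[
    {"tx":0,"ty":12,"tz":0,"ax":0,"ay":0,"az":0,"claw":15},
    {"tx":-2,"ty":36,"tz":0,"ax":0,"ay":0,"az":0,"claw":15},
    {"tx":-4,"ty":64,"tz":0,"ax":0,"ay":0,"az":0,"claw":15},
    {"tx":-5,"ty":95,"tz":0,"ax":0,"ay":0,"az":0,"claw":15},
    {"tx":-7,"ty":126,"tz":0,"ax":0,"ay":0,"az":0,"claw":15},
    {"tx":-8,"ty":157,"tz":0,"ax":0,"ay":0,"az":0,"claw":15},
    {"tx":-9,"ty":187,"tz":0,"ax":0,"ay":0,"az":0,"claw":15},
    {"tx":-11,"ty":213,"tz":0,"ax":0,"ay":0,"az":0,"claw":15},
    {"tx":-11,"ty":233,"tz":0,"ax":0,"ay":0,"az":0,"claw":15},
    {"tx":-11,"ty":244,"tz":0,"ax":0,"ay":0,"az":0,"claw":15},
    {"tx":-11,"ty":244,"tz":0,"ax":0,"ay":0,"az":0,"claw":15},
    {"tx":-11,"ty":244,"tz":0,"ax":0,"ay":0,"az":0,"claw":15},
  ],
)

```text
time_s: 17.27
tcp_pos: [0.513, 0.1077, 0.1777]
ee_rot: [[0.997, 0.072, -0.002], [0.072, -0.997, -0.001], [-0.002, 0.001, -1.0]]
wrist_force: [0.3, 0.0, -1.8]
gripper_width: 0.241
gripper_force: 29.9
```

```bash
python3 - <<'E'
from h import *
w=chest(P,[[-.06,.08,.0645]])[0];print(w,go(w,274.5),sense()["wrist_force"].round(1))
im=capture("side");
cv2.imwrite("pics/bay.png",cv2.resize(im[130:270,190:330],(560,560),interpolation=cv2.INTER_CUBIC))
b=P;q=proj("side",chest(P,[[-.1,.12,.095],[-.1,.04,.08],[.02,.12,.095],[-.06,.08,.14]]));print((q-[190,130])*4)
E
```

```text
[0.5138737  0.10901542 0.0645    ] (array([  1.2,  -1.3, 113.2]), array([ 0.0006,  0.002 , -0.0068])) [ 0.3  0.  -1.8]
[[258.66442471 447.69033508]
 [347.43080374 408.43755517]
 [124.417725   375.05528861]
 [253.61880139 334.39711402]]
```

View pics/bay.png

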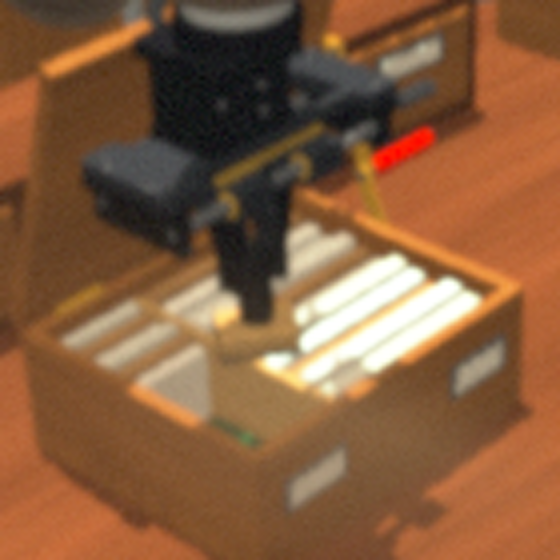

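The stamp at (255,335) hangs over the bay. The bay's front-left corner at about (262,445) matches my prediction of (259,448). Lowering.

>>> servo_tool(
  deltas=[
    {"tx":1,"ty":-1,"tz":10,"ax":0,"ay":0,"az":0,"claw":15},
    {"tx":1,"ty":-1,"tz":25,"ax":0,"ay":0,"az":0,"claw":15},
    {"tx":1,"ty":-1,"tz":42,"ax":0,"ay":0,"az":0,"claw":15},
    {"tx":1,"ty":-1,"tz":60,"ax":0,"ay":0,"az":0,"claw":15},
    {"tx":1,"ty":-1,"tz":78,"ax":0,"ay":0,"az":0,"claw":15},
    {"tx":1,"ty":-1,"tz":92,"ax":0,"ay":0,"az":0,"claw":15},
    {"tx":1,"ty":-1,"tz":102,"ax":0,"ay":0,"az":0,"claw":15},
    {"tx":1,"ty":-1,"tz":108,"ax":0,"ay":0,"az":0,"claw":15},
    {"tx":1,"ty":-1,"tz":108,"ax":0,"ay":0,"az":0,"claw":15},
  ],
)

```text
time_s: 18.07
tcp_pos: [0.5136, 0.1097, 0.0691]
ee_rot: [[0.997, 0.074, -0.003], [0.074, -0.997, -0.001], [-0.003, 0.001, -1.0]]
wrist_force: [-0.4, -0.7, -1.1]
gripper_width: 0.242
gripper_force: 29.9
```

>>> servo_tool(
  deltas=[
    {"tx":0,"ty":0,"tz":2.5,"ax":0,"ay":0,"az":0,"claw":15},
    {"tx":0,"ty":0,"tz":5,"ax":0,"ay":0,"az":0,"claw":15},
    {"tx":0,"ty":0,"tz":5,"ax":0,"ay":0,"az":0,"claw":15},
    {"tx":0,"ty":0,"tz":5,"ax":0,"ay":0,"az":0,"claw":15},
  ],
)

```text
time_s: 18.4
tcp_pos: [0.5148, 0.1097, 0.0662]
ee_rot: [[0.997, 0.073, 0.001], [0.073, -0.997, 0.0], [0.001, -0.0, -1.0]]
wrist_force: [-0.4, -0.5, -2.5]
gripper_width: 0.25
gripper_force: 29.9
```

>>> servo_tool(
  deltas=[
    {"tx":0,"ty":0,"tz":1.5,"ax":0,"ay":0,"az":0,"claw":15},
    {"tx":0,"ty":0,"tz":3,"ax":0,"ay":0,"az":0,"claw":15},
    {"tx":0,"ty":0,"tz":3,"ax":0,"ay":0,"az":0,"claw":15},
    {"tx":0,"ty":0,"tz":3,"ax":0,"ay":0,"az":0,"claw":15},
  ],
)

```text
time_s: 18.73
tcp_pos: [0.5154, 0.1099, 0.0643]
ee_rot: [[0.997, 0.074, 0.002], [0.074, -0.997, 0.001], [0.002, -0.0, -1.0]]
wrist_force: [-1.4, 0.2, 5.8]
gripper_width: 0.244
gripper_force: 29.8
```

Contact at z = 0.064, as expected. Release and wait.

>>> servo_tool(
  deltas=[
    {"tx":0,"ty":0,"tz":-1.5,"ax":0,"ay":0,"az":0,"claw":15},
    {"tx":0,"ty":0,"tz":-1.5,"ax":0,"ay":0,"az":0,"claw":24},
    {"tx":0,"ty":0,"tz":-1.5,"ax":0,"ay":0,"az":0,"claw":32},
    {"tx":0,"ty":0,"tz":-1.5,"ax":0,"ay":0,"az":0,"claw":34},
    {"tx":0,"ty":0,"tz":-1.5,"ax":0,"ay":0,"az":0,"claw":34},
    {"tx":0,"ty":0,"tz":-1.5,"ax":0,"ay":0,"az":0,"claw":34},
    {"tx":0,"ty":0,"tz":-1.5,"ax":0,"ay":0,"az":0,"claw":34},
  ],
)

```text
time_s: 19.32
tcp_pos: [0.5145, 0.1095, 0.0641]
ee_rot: [[0.997, 0.073, -0.0], [0.073, -0.997, -0.0], [-0.0, 0.0, -1.0]]
wrist_force: [-0.1, 0.0, -0.2]
gripper_width: 0.388
gripper_force: 0.0
```

>>> servo_tool(
  deltas=[
    {"tx":0,"ty":0,"tz":-10,"ax":0,"ay":0,"az":0,"claw":34},
    {"tx":0,"ty":0,"tz":-30,"ax":0,"ay":0,"az":0,"claw":34},
    {"tx":0,"ty":0,"tz":-60,"ax":0,"ay":0,"az":0,"claw":34},
    {"tx":-15,"ty":0,"tz":-95,"ax":0,"ay":0,"az":0,"claw":34},
    {"tx":-40,"ty":0,"tz":-125,"ax":0,"ay":0,"az":0,"claw":34},
    {"tx":-70,"ty":0,"tz":-145,"ax":0,"ay":0,"az":0,"claw":34},
    {"tx":-90,"ty":0,"tz":-160,"ax":0,"ay":0,"az":0,"claw":34},
    {"tx":-100,"ty":0,"tz":-165,"ax":0,"ay":0,"az":0,"claw":34},
    {"tx":-100,"ty":0,"tz":-165,"ax":0,"ay":0,"az":0,"claw":34},
  ],
)

```text
time_s: 20.07
tcp_pos: [0.414, 0.1023, 0.2315]
ee_rot: [[0.997, 0.074, 0.004], [0.074, -0.997, 0.003], [0.004, -0.003, -1.0]]
wrist_force: [0.3, 0.1, 0.0]
gripper_width: 0.393
gripper_force: 0.0
```

```bash
python3 - <<'E'
from h import *
s=sense();print(s["tcp_pos"],s["joints"].round(1),s["wrist_force"].round(1))
im=capture("side");t=capture("top")
A=cv2.resize(im[120:260,190:330],(560,560),interpolation=cv2.INTER_CUBIC);B=cv2.resize(t[140:280,255:315],(240,560),interpolation=cv2.INTER_CUBIC)
cv2.imwrite("pics/in.png",np.hstack([A,B]))
for n in ("side","top"):
    for d in recognise("stay_knob",n)[:3]:
        print(n,d["confidence"],np.array(calibration(n)["cam_to_world"])@np.r_[d["xyz"],1])
print(chest(P,[[0,-.185,.135]]))
for n,i in(("side",im),("top",t)):
    m=(i[...,2]>180)&(i[...,1]<60)&(i[...,0]<60);k,l,st,ce=cv2.connectedComponentsWithStats(m.astype(np.uint8))
    for j in range(1,k):
        if st[j,4]>15:print(n,st[j],ce[j])
    print(proj(n,chest(P,[[0,-.154,.135],[0,-.216,.135]])))
E
```

```text
[0.41397215 0.10229048 0.23145475] [ 35.9   1.6 -24.8   0.  -63.3  58.4] [0.3 0.1 0. ]
side 0.27 [0.65104527 0.09017962 0.22649587 1.        ]
top 0.4 [ 0.63671108 -0.11785019  0.13061646  1.        ]
[[ 0.5945998  -0.15042301  0.135     ]]
[[295.80948807 172.46109641]
 [309.47460382 164.52165366]]
top [114 136   9  36  99] [118.06060606 153.28282828]
top [301 177  18   5  67] [309.73134328 178.79104478]
[[303.61851086 190.75749262]
 [321.41973758 189.18769726]]
```

View pics/in.png

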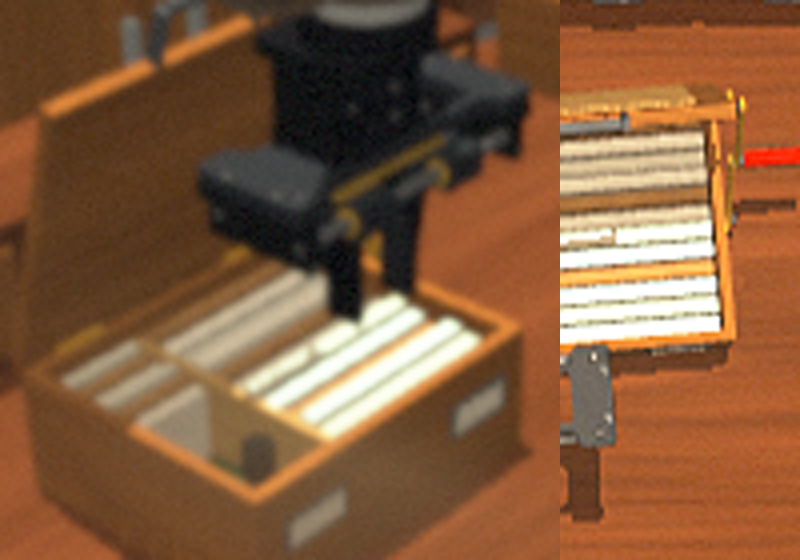

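The stamp stands upright in the bay at (258,455) and the lid is held. In the top crop the red knob is at (770,157), well behind the foot at (735,218). I triangulate the knob from the top picture and the earlier side picture.

```bash
python3 - <<'E'
from h import *
im=cv2.imread("pics/lid2.png");m=((im[...,2]>170)&(im[...,1]<70)&(im[...,0]<70)).astype(np.uint8)
k,l,st,ce=cv2.connectedComponentsWithStats(m);j=1+np.argmax(st[1:,4]);s=(ce[j]+.5)/4-.5+[180,90];print(st[j],s)
t=np.array([309.73,178.8])
g=lambda k:np.concatenate([(proj("top",[k])-t).ravel(),(proj("side",[k])-s).ravel()])
r=least_squares(g,[.6,-.15,.13]);k=r.x;c,sn=np.cos(P[2]),np.sin(P[2]);d=k[:2]-P[:2]
print("tri",k,"chest",c*d[0]+sn*d[1],-sn*d[0]+c*d[1],r.fun.round(2))
def circ(q):return chest([P[0]+q[2],P[1]+q[3],P[2]],[[-.005+.095*np.sin(q[0]),-.185,q[1]+.095*np.cos(q[0])]])[0]
k0t=tp([[725,277]])[0];k0s=sp([[703,130]])[0]
f=lambda q:np.r_[g(circ(q)),(proj("top",[circ([-np.pi/2+q[4],*q[1:4]])])-k0t).ravel(),(proj("side",[circ([-np.pi/2+q[4],*q[1:4]])])-k0s).ravel(),(q[1]-.037)/.005,q[2]/.003*.5,q[3]/.004*.5,q[4]/.03]
r=least_squares(f,[.3,.037,0,0,0]);print("a,zf,dx,dy,a0",r.x,r.fun.round(2),circ(r.x))
E
```

```text
[ 414  287   61   47 1424] [290.52808989 167.05038624]
tri [ 0.63583119 -0.14218163  0.12732935] chest 0.04175318611229361 -0.1800382198721067 [-0.09 -0.1   0.11  0.01]
a,zf,dx,dy,a0 [0.43092678 0.03976654 0.00691245 0.00512433 0.00189699] [-0.02 -0.1   0.15  0.31  0.23  0.37  0.15  0.07  0.55  1.15  0.64  0.06] [ 0.63608682 -0.14256159  0.12608155]
```

```bash
python3 - <<'E'
from h import *
for z in (.5,.55,.6,.65):
    print(z,proj("side",[[.535,.186,z],[.54,.17,z],[.585,.034,z]]).round(0).tolist())
c=calibration("side");print("dist",np.linalg.norm(np.array(c["cam_to_world"])[:3,3]-[.535,.186,.6]),c["fx"])
# FK planar fit
D=np.array([[22.04,.45,.6249,.2225],[18.13,24.17,.6174,.4354],[26.1,-8.7,.6143,.1207],[1.6,-24.8,.4264,.2315]])
q2=np.radians(D[:,0]);f=np.radians(D[:,1])-q2;rp=np.sqrt(D[:,2]**2-.16**2)
def res(x):return np.r_[x[0]+x[1]*np.sin(q2)+x[2]*np.cos(f+x[4])-rp,x[3]+x[1]*np.cos(q2)+x[2]*np.sin(f+x[4])-D[:,3]]
r=least_squares(res,[0,.5,.4,-.1,0]);print(r.x,(r.fun*1000).round(1))
E
```

```text
0.5 [[209.0, 76.0], [214.0, 74.0], [250.0, 56.0]]
0.55 [[206.0, 51.0], [211.0, 49.0], [248.0, 33.0]]
0.6 [[204.0, 25.0], [209.0, 23.0], [247.0, 10.0]]
0.65 [[201.0, -2.0], [206.0, -4.0], [246.0, -15.0]]
dist 1.002824004550794 489.73541282780303
[ 0.00210686  0.55850628  0.42260541 -0.1372933  -0.00579774] [-0.3  0.1  0.3 -0.1  0.1  0.1  0.4 -0.6]
```

```bash
cat >> h.py <<'E'
def got(pos,tilt,yaw=.0765):
    "delta to tilted pose: fingers along chest x, tool z leaning forward by tilt deg"
    s=sense();R=s["ee_rot"];t=np.radians(tilt);c=np.array([np.cos(yaw),np.sin(yaw),0]);k=np.array([0,0,1.])
    Y=-np.cos(t)*c-np.sin(t)*k;Z=np.sin(t)*c-np.cos(t)*k;X=np.cross(Y,Z)
    return (R.T@(np.array(pos)-s["tcp_pos"])*1000).round(1),cv2.Rodrigues(R.T@np.c_[X,Y,Z])[0].ravel().round(4)
E
python3 - <<'E'
from h import *
print(got([.43,-.16,.26],15),go([.43,-.16,.26],184.5))
E
```

```text
(array([ -4.4, 262.7, -31.5]), array([0.208 , 0.2056, 1.5574])) (array([ -4.4, 262.7, -31.5]), array([2.2000e-03, 6.0000e-04, 1.5651e+00]))
```

>>> servo_tool(
  deltas=[
    {"tx":0,"ty":10,"tz":-3,"ax":0.01,"ay":0.01,"az":0.06,"claw":40},
    {"tx":0,"ty":30,"tz":-6,"ax":0.023,"ay":0.022,"az":0.17,"claw":40},
    {"tx":-1,"ty":55,"tz":-9,"ax":0.038,"ay":0.038,"az":0.28,"claw":40},
    {"tx":-2,"ty":80,"tz":-12,"ax":0.053,"ay":0.053,"az":0.4,"claw":40},
    {"tx":-2,"ty":106,"tz":-15,"ax":0.069,"ay":0.069,"az":0.52,"claw":40},
    {"tx":-3,"ty":132,"tz":-18,"ax":0.085,"ay":0.085,"az":0.64,"claw":40},
    {"tx":-3,"ty":158,"tz":-21,"ax":0.101,"ay":0.1,"az":0.76,"claw":40},
    {"tx":-4,"ty":184,"tz":-24,"ax":0.117,"ay":0.116,"az":0.88,"claw":40},
    {"tx":-4,"ty":210,"tz":-27,"ax":0.133,"ay":0.132,"az":1.0,"claw":40},
    {"tx":-4,"ty":235,"tz":-29,"ax":0.149,"ay":0.147,"az":1.12,"claw":40},
    {"tx":-4,"ty":252,"tz":-31,"ax":0.165,"ay":0.163,"az":1.24,"claw":40},
    {"tx":-4,"ty":262,"tz":-31,"ax":0.18,"ay":0.178,"az":1.35,"claw":40},
  ],
)

```text
time_s: 21.27
tcp_pos: [0.4306, -0.1617, 0.2591]
ee_rot: [[0.272, -0.935, 0.227], [-0.962, -0.27, 0.041], [0.022, -0.229, -0.973]]
wrist_force: [0.7, 0.6, 0.2]
gripper_width: 0.461
gripper_force: 0.0
```

```bash
python3 - <<'E'
from h import *
s=sense();print(s["tcp_pos"],s["joints"].round(1),s["wrist_force"].round(1))
t=np.radians(15);u=np.array([np.sin(t),.0765*np.sin(t),-np.cos(t)])
k=np.array([.6374,-.160,.127])
for d in (-.10,.010):print(k+d*u,got(k+d*u,15))
E
```

```text
[ 0.43064576 -0.16173276  0.25911386] [ -2.3  -1.9 -24.   -3.6 -54.9  20. ] [0.7 0.6 0.2]
[ 0.6115181  -0.16197997  0.22359258] (array([  48.7, -160.9,   75.6]), array([0.028 , 0.027 , 0.1987]))
[ 0.63998819 -0.159802    0.11734074] (array([  52. , -163.8,  185.5]), array([0.028 , 0.027 , 0.1987]))
```

>>> servo_tool(
  deltas=[
    {"tx":4,"ty":-12,"tz":6,"ax":0.01,"ay":0.01,"az":0.07,"claw":40},
    {"tx":10,"ty":-35,"tz":16,"ax":0.02,"ay":0.02,"az":0.15,"claw":40},
    {"tx":19,"ty":-63,"tz":30,"ax":0.028,"ay":0.027,"az":0.199,"claw":40},
    {"tx":28,"ty":-92,"tz":44,"ax":0.028,"ay":0.027,"az":0.199,"claw":40},
    {"tx":37,"ty":-121,"tz":57,"ax":0.028,"ay":0.027,"az":0.199,"claw":40},
    {"tx":44,"ty":-145,"tz":68,"ax":0.028,"ay":0.027,"az":0.199,"claw":40},
    {"tx":48,"ty":-157,"tz":74,"ax":0.028,"ay":0.027,"az":0.199,"claw":40},
    {"tx":49,"ty":-161,"tz":76,"ax":0.028,"ay":0.027,"az":0.199,"claw":40},
    {"tx":49,"ty":-161,"tz":76,"ax":0.028,"ay":0.027,"az":0.199,"claw":40},
    {"tx":49,"ty":-161,"tz":76,"ax":0.028,"ay":0.027,"az":0.199,"claw":40},
  ],
)

```text
time_s: 22.1
tcp_pos: [0.6105, -0.1586, 0.2232]
ee_rot: [[0.084, -0.963, 0.257], [-0.996, -0.082, 0.021], [0.0, -0.258, -0.966]]
wrist_force: [0.2, -0.7, 0.8]
gripper_width: 0.456
gripper_force: 0.0
```

```bash
python3 - <<'E'
from h import *
s=sense();print(s["tcp_pos"],s["wrist_force"].round(1))
t=np.radians(15);u=np.array([np.sin(t),.0765*np.sin(t),-np.cos(t)])
k=np.array([.6374,-.160,.127])
for d in (.010,):print(k+d*u,got(k+d*u,15))
im=capture("side");m=((im[...,2]>165)&(im[...,1]<70)&(im[...,0]<70)).astype(np.uint8)
q,l,st,ce=cv2.connectedComponentsWithStats(m)
print([ (x.tolist(),c.round(1).tolist()) for x,c in zip(st[1:],ce[1:]) if x[4]>8])
E
```

```text
[ 0.61054102 -0.15858625  0.22324074] [ 0.2 -0.7  0.8]
[ 0.63998819 -0.159802    0.11734074] (array([  3.7,  -0.9, 109.9]), array([0.0009, 0.0018, 0.0079]))
[([283, 163, 15, 10, 61], [290.0, 167.6]), ([59, 295, 6, 6, 18], [61.3, 297.7])]
```

>>> servo_tool(
  deltas=[
    {"tx":1,"ty":0,"tz":12,"ax":0,"ay":0,"az":0,"claw":40},
    {"tx":2,"ty":-1,"tz":32,"ax":0,"ay":0,"az":0,"claw":40},
    {"tx":4,"ty":-1,"tz":54,"ax":0,"ay":0,"az":0,"claw":40},
    {"tx":4,"ty":-1,"tz":74,"ax":0,"ay":0,"az":0,"claw":40},
    {"tx":4,"ty":-1,"tz":88,"ax":0,"ay":0,"az":0,"claw":40},
    {"tx":4,"ty":-1,"tz":92,"ax":0,"ay":0,"az":0,"claw":40},
    {"tx":4,"ty":-1,"tz":92,"ax":0,"ay":0,"az":0,"claw":40},
  ],
)

```text
time_s: 22.73
tcp_pos: [0.6352, -0.1602, 0.1347]
ee_rot: [[0.085, -0.963, 0.257], [-0.996, -0.082, 0.022], [0.0, -0.258, -0.966]]
wrist_force: [-0.0, 0.5, 0.1]
gripper_width: 0.461
gripper_force: 0.0
```

>>> servo_tool(
  deltas=[
    {"tx":0,"ty":0,"tz":6,"ax":0,"ay":0,"az":0,"claw":40},
    {"tx":0,"ty":0,"tz":12,"ax":0,"ay":0,"az":0,"claw":40},
    {"tx":0,"ty":0,"tz":18,"ax":0,"ay":0,"az":0,"claw":40},
    {"tx":0,"ty":0,"tz":18,"ax":0,"ay":0,"az":0,"claw":40},
    {"tx":0,"ty":0,"tz":18,"ax":0,"ay":0,"az":0,"claw":40},
  ],
)

```text
time_s: 23.15
tcp_pos: [0.6409, -0.1598, 0.1185]
ee_rot: [[0.085, -0.962, 0.259], [-0.996, -0.082, 0.021], [0.001, -0.26, -0.966]]
wrist_force: [1.0, -0.4, 0.1]
gripper_width: 0.458
gripper_force: 0.0
```

>>> servo_tool(
  deltas=[
    {"tx":0,"ty":-1,"tz":0,"ax":0,"ay":0,"az":0,"claw":32},
    {"tx":0,"ty":-1,"tz":0,"ax":0,"ay":0,"az":0,"claw":28},
    {"tx":0,"ty":-1,"tz":0,"ax":0,"ay":0,"az":0,"claw":26},
    {"tx":0,"ty":-1,"tz":0,"ax":0,"ay":0,"az":0,"claw":26},
  ],
)

```text
time_s: 23.48
tcp_pos: [0.6421, -0.1598, 0.1193]
ee_rot: [[0.085, -0.962, 0.26], [-0.996, -0.082, 0.021], [0.001, -0.261, -0.965]]
wrist_force: [-0.7, 0.2, -0.2]
gripper_width: 0.317
gripper_force: 0.0
```

>>> servo_tool(
  deltas=[
    {"tx":0,"ty":0,"tz":0,"ax":0,"ay":0,"az":0,"claw":22},
    {"tx":0,"ty":0,"tz":0,"ax":0,"ay":0,"az":0,"claw":20},
    {"tx":0,"ty":0,"tz":0,"ax":0,"ay":0,"az":0,"claw":20},
    {"tx":0,"ty":0,"tz":0,"ax":0,"ay":0,"az":0,"claw":20},
  ],
)

```text
time_s: 23.82
tcp_pos: [0.6419, -0.1598, 0.119]
ee_rot: [[0.085, -0.962, 0.26], [-0.996, -0.082, 0.021], [0.001, -0.261, -0.965]]
wrist_force: [-0.4, 0.1, 1.0]
gripper_width: 0.231
gripper_force: 0.0
```

>>> servo_tool(
  deltas=[
    {"tx":0,"ty":0,"tz":0,"ax":0,"ay":0,"az":0,"claw":17},
    {"tx":0,"ty":0,"tz":0,"ax":0,"ay":0,"az":0,"claw":17},
    {"tx":0,"ty":0,"tz":0,"ax":0,"ay":0,"az":0,"claw":17},
  ],
)

```text
time_s: 24.07
tcp_pos: [0.6415, -0.1598, 0.1188]
ee_rot: [[0.085, -0.962, 0.259], [-0.996, -0.082, 0.022], [0.001, -0.26, -0.966]]
wrist_force: [-0.0, 0.4, 1.0]
gripper_width: 0.203
gripper_force: 0.4
```

>>> servo_tool(
  deltas=[
    {"tx":0,"ty":0,"tz":0,"ax":0,"ay":0,"az":0,"claw":10},
    {"tx":0,"ty":0,"tz":0,"ax":0,"ay":0,"az":0,"claw":10},
    {"tx":0,"ty":0,"tz":0,"ax":0,"ay":0,"az":0,"claw":10},
  ],
)

```text
time_s: 24.32
tcp_pos: [0.6405, -0.1598, 0.1181]
ee_rot: [[0.085, -0.963, 0.256], [-0.996, -0.082, 0.022], [0.0, -0.257, -0.966]]
wrist_force: [-3.3, -0.1, -0.9]
gripper_width: 0.147
gripper_force: 30.0
```

```bash
cat > tab.py <<'E'
import numpy as np
t=np.radians(15);a0=.406
for a in np.r_[.406:-1.6:-.04]:
    x=95*(np.sin(a)-np.sin(a0));z=95*(np.cos(a)-np.cos(a0))
    print("%.3f ty %.1f tz %.1f  (x %.1f z %.1f)"%(a,-np.cos(t)*x-np.sin(t)*z,np.sin(t)*x-np.cos(t)*z,x,z))
E
python3 tab.py
```

```text
0.406 ty -0.0 tz 0.0  (x 0.0 z 0.0)
0.366 ty 3.0 tz -2.3  (x -3.5 z 1.4)
0.326 ty 6.1 tz -4.5  (x -7.1 z 2.7)
0.286 ty 9.4 tz -6.5  (x -10.7 z 3.9)
0.246 ty 12.6 tz -8.4  (x -14.4 z 4.9)
0.206 ty 16.0 tz -10.2  (x -18.1 z 5.7)
0.166 ty 19.4 tz -11.8  (x -21.8 z 6.4)
0.126 ty 22.9 tz -13.4  (x -25.6 z 7.0)
0.086 ty 26.5 tz -14.7  (x -29.4 z 7.4)
0.046 ty 30.0 tz -15.9  (x -33.2 z 7.6)
0.006 ty 33.7 tz -17.0  (x -36.9 z 7.7)
-0.034 ty 37.4 tz -18.0  (x -40.7 z 7.7)
-0.074 ty 41.1 tz -18.7  (x -44.5 z 7.5)
-0.114 ty 44.8 tz -19.4  (x -48.3 z 7.1)
-0.154 ty 48.6 tz -19.9  (x -52.1 z 6.6)
-0.194 ty 52.4 tz -20.2  (x -55.8 z 5.9)
-0.234 ty 56.2 tz -20.4  (x -59.5 z 5.1)
-0.274 ty 60.0 tz -20.4  (x -63.2 z 4.2)
-0.314 ty 63.8 tz -20.3  (x -66.9 z 3.1)
-0.354 ty 67.6 tz -20.0  (x -70.5 z 1.8)
-0.394 ty 71.4 tz -19.6  (x -74.0 z 0.4)
-0.434 ty 75.1 tz -19.0  (x -77.5 z -1.1)
-0.474 ty 78.8 tz -18.3  (x -80.9 z -2.8)
-0.514 ty 82.5 tz -17.4  (x -84.2 z -4.6)
-0.554 ty 86.2 tz -16.4  (x -87.5 z -6.5)
-0.594 ty 89.8 tz -15.2  (x -90.7 z -8.5)
-0.634 ty 93.4 tz -13.9  (x -93.8 z -10.7)
-0.674 ty 
[... 340 characters left out ...]
-0.994 ty 122.3 tz 3.9  (x -117.1 z -35.5)
-1.034 ty 125.1 tz 6.5  (x -119.2 z -38.7)
-1.074 ty 127.8 tz 9.2  (x -121.0 z -42.0)
-1.114 ty 130.3 tz 12.1  (x -122.8 z -45.4)
-1.154 ty 132.8 tz 15.0  (x -124.4 z -48.8)
-1.194 ty 135.1 tz 18.0  (x -125.9 z -52.3)
-1.234 ty 137.3 tz 21.1  (x -127.2 z -55.9)
-1.274 ty 139.4 tz 24.2  (x -128.4 z -59.5)
-1.314 ty 141.3 tz 27.5  (x -129.4 z -63.1)
-1.354 ty 143.2 tz 30.8  (x -130.3 z -66.8)
-1.394 ty 144.8 tz 34.2  (x -131.0 z -70.6)
-1.434 ty 146.4 tz 37.7  (x -131.6 z -74.3)
-1.474 ty 147.8 tz 41.3  (x -132.1 z -78.1)
-1.514 ty 149.0 tz 44.8  (x -132.4 z -81.9)
-1.554 ty 150.2 tz 48.5  (x -132.5 z -85.7)
-1.594 ty 151.1 tz 52.1  (x -132.5 z -89.5)
```

>>> servo_tool(
  deltas=[
    {"tx":0,"ty":1.5,"tz":-1,"ax":0,"ay":0,"az":0,"claw":10},
    {"tx":0,"ty":3,"tz":-2.3,"ax":0,"ay":0,"az":0,"claw":10},
    {"tx":0,"ty":4.5,"tz":-3.4,"ax":0,"ay":0,"az":0,"claw":10},
    {"tx":0,"ty":6.1,"tz":-4.5,"ax":0,"ay":0,"az":0,"claw":10},
    {"tx":0,"ty":6.1,"tz":-4.5,"ax":0,"ay":0,"az":0,"claw":10},
    {"tx":0,"ty":6.1,"tz":-4.5,"ax":0,"ay":0,"az":0,"claw":10},
  ],
)

```text
time_s: 24.82
tcp_pos: [0.6343, -0.1602, 0.1209]
ee_rot: [[0.085, -0.962, 0.258], [-0.996, -0.082, 0.022], [0.0, -0.259, -0.966]]
wrist_force: [0.7, -0.9, -9.8]
gripper_width: 0.147
gripper_force: 30.0
```

>>> servo_tool(
  deltas=[
    {"tx":0,"ty":3.3,"tz":0,"ax":0,"ay":0,"az":0,"claw":10},
    {"tx":0,"ty":6.5,"tz":-1.5,"ax":0,"ay":0,"az":0,"claw":10},
    {"tx":0,"ty":10,"tz":-3.3,"ax":0,"ay":0,"az":0,"claw":10},
    {"tx":0,"ty":13.3,"tz":-4.9,"ax":0,"ay":0,"az":0,"claw":10},
    {"tx":0,"ty":13.3,"tz":-4.9,"ax":0,"ay":0,"az":0,"claw":10},
    {"tx":0,"ty":13.3,"tz":-4.9,"ax":0,"ay":0,"az":0,"claw":10},
  ],
)

```text
time_s: 25.32
tcp_pos: [0.6222, -0.1614, 0.1251]
ee_rot: [[0.086, -0.961, 0.264], [-0.996, -0.083, 0.021], [0.002, -0.265, -0.964]]
wrist_force: [1.4, 3.1, 1.1]
gripper_width: 0.151
gripper_force: 30.0
```

>>> servo_tool(
  deltas=[
    {"tx":0,"ty":3.5,"tz":-1.6,"ax":0,"ay":0,"az":0,"claw":10},
    {"tx":0,"ty":7.1,"tz":-2.9,"ax":0,"ay":0,"az":0,"claw":10},
    {"tx":0,"ty":10.6,"tz":-4.1,"ax":0,"ay":0,"az":0,"claw":10},
    {"tx":0,"ty":14.3,"tz":-5.2,"ax":0,"ay":0,"az":0,"claw":10},
    {"tx":0,"ty":18,"tz":-6.2,"ax":0,"ay":0,"az":0,"claw":10},
    {"tx":0,"ty":21.7,"tz":-6.9,"ax":0,"ay":0,"az":0,"claw":10},
    {"tx":0,"ty":25.4,"tz":-7.6,"ax":0,"ay":0,"az":0,"claw":10},
  ],
)

```text
time_s: 25.9
tcp_pos: [0.5981, -0.1636, 0.1278]
ee_rot: [[0.087, -0.959, 0.269], [-0.996, -0.084, 0.021], [0.003, -0.27, -0.963]]
wrist_force: [1.0, 4.5, 8.6]
gripper_width: 0.146
gripper_force: 30.0
```

>>> servo_tool(
  deltas=[
    {"tx":0,"ty":0.5,"tz":-1.5,"ax":0,"ay":0,"az":0,"claw":10},
    {"tx":0,"ty":1,"tz":-3,"ax":0,"ay":0,"az":0,"claw":10},
    {"tx":0,"ty":3.7,"tz":-3.2,"ax":0,"ay":0,"az":0,"claw":10},
    {"tx":0,"ty":3.7,"tz":-3.2,"ax":0,"ay":0,"az":0,"claw":10},
    {"tx":0,"ty":3.7,"tz":-3.2,"ax":0,"ay":0,"az":0,"claw":10},
  ],
)

```text
time_s: 26.32
tcp_pos: [0.5902, -0.1643, 0.127]
ee_rot: [[0.086, -0.962, 0.261], [-0.996, -0.083, 0.021], [0.001, -0.262, -0.965]]
wrist_force: [-1.7, 3.2, 8.6]
gripper_width: 0.15
gripper_force: 30.0
```

```bash
cat > tab.py <<'E'
import numpy as np,sys
t=np.radians(15);cx,cz,x0,z0=map(float,sys.argv[1:5]);a,e,d=map(float,sys.argv[5:8])
while a>e:
    x=95*np.sin(a)+cx-x0;z=95*np.cos(a)+cz-z0
    print("%.3f ty %.1f tz %.1f"%(a,-np.cos(t)*x-np.sin(t)*z,np.sin(t)*x-np.cos(t)*z));a-=d
E
python3 tab.py -40.5 -85.6 -52.1 6.96 -.14 -1.63 .04
```

```text
-0.140 ty 1.2 tz -1.9
-0.180 ty 5.0 tz -2.3
-0.220 ty 8.8 tz -2.5
-0.260 ty 12.6 tz -2.6
-0.300 ty 16.4 tz -2.5
-0.340 ty 20.2 tz -2.3
-0.380 ty 24.0 tz -1.9
-0.420 ty 27.7 tz -1.4
-0.460 ty 31.5 tz -0.7
-0.500 ty 35.2 tz 0.1
-0.540 ty 38.8 tz 1.1
-0.580 ty 42.5 tz 2.2
-0.620 ty 46.1 tz 3.4
-0.660 ty 49.6 tz 4.8
-0.700 ty 53.1 tz 6.4
-0.740 ty 56.5 tz 8.1
-0.780 ty 59.8 tz 9.9
-0.820 ty 63.1 tz 11.8
-0.860 ty 66.3 tz 13.9
-0.900 ty 69.3 tz 16.1
-0.940 ty 72.4 tz 18.4
-0.980 ty 75.3 tz 20.9
-1.020 ty 78.1 tz 23.4
-1.060 ty 80.8 tz 26.1
-1.100 ty 83.4 tz 28.9
-1.140 ty 85.9 tz 31.7
-1.180 ty 88.2 tz 34.7
-1.220 ty 90.5 tz 37.8
-1.260 ty 92.6 tz 40.9
-1.300 ty 94.6 tz 44.2
-1.340 ty 96.5 tz 47.5
-1.380 ty 98.2 tz 50.9
-1.420 ty 99.8 tz 54.3
-1.460 ty 101.2 tz 57.8
-1.500 ty 102.5 tz 61.4
-1.540 ty 103.7 tz 65.0
-1.580 ty 104.7 tz 68.7
-1.620 ty 105.6 tz 72.4
```

>>> servo_tool(
  deltas=[
    {"tx":0,"ty":1.2,"tz":-1.9,"ax":0,"ay":0,"az":0,"claw":10},
    {"tx":0,"ty":3,"tz":-2.1,"ax":0,"ay":0,"az":0,"claw":10},
    {"tx":0,"ty":5,"tz":-2.3,"ax":0,"ay":0,"az":0,"claw":10},
    {"tx":0,"ty":8.8,"tz":-2.5,"ax":0,"ay":0,"az":0,"claw":10},
    {"tx":0,"ty":12.6,"tz":-2.6,"ax":0,"ay":0,"az":0,"claw":10},
    {"tx":0,"ty":16.4,"tz":-2.5,"ax":0,"ay":0,"az":0,"claw":10},
  ],
)

```text
time_s: 26.82
tcp_pos: [0.5722, -0.1656, 0.1232]
ee_rot: [[0.085, -0.963, 0.257], [-0.996, -0.082, 0.022], [0.0, -0.258, -0.966]]
wrist_force: [-0.8, 2.7, 2.1]
gripper_width: 0.148
gripper_force: 30.0
```

>>> servo_tool(
  deltas=[
    {"tx":0,"ty":3.8,"tz":0.2,"ax":0,"ay":0,"az":0,"claw":10},
    {"tx":0,"ty":7.6,"tz":0.6,"ax":0,"ay":0,"az":0,"claw":10},
    {"tx":0,"ty":11.3,"tz":1.1,"ax":0,"ay":0,"az":0,"claw":10},
    {"tx":0,"ty":15.1,"tz":1.8,"ax":0,"ay":0,"az":0,"claw":10},
    {"tx":0,"ty":18.8,"tz":2.6,"ax":0,"ay":0,"az":0,"claw":10},
    {"tx":0,"ty":22.4,"tz":3.6,"ax":0,"ay":0,"az":0,"claw":10},
  ],
)

```text
time_s: 27.32
tcp_pos: [0.5519, -0.1674, 0.1139]
ee_rot: [[0.085, -0.962, 0.258], [-0.996, -0.082, 0.022], [0.0, -0.259, -0.966]]
wrist_force: [-1.7, 1.8, 0.0]
gripper_width: 0.148
gripper_force: 30.0
```

Forces are tiny. Continuing from a = -0.54 (38.8, 1.1).

>>> servo_tool(
  deltas=[
    {"tx":0,"ty":3.7,"tz":1.1,"ax":0,"ay":0,"az":0,"claw":10},
    {"tx":0,"ty":7.3,"tz":2.3,"ax":0,"ay":0,"az":0,"claw":10},
    {"tx":0,"ty":10.8,"tz":3.7,"ax":0,"ay":0,"az":0,"claw":10},
    {"tx":0,"ty":14.3,"tz":5.3,"ax":0,"ay":0,"az":0,"claw":10},
    {"tx":0,"ty":17.7,"tz":7,"ax":0,"ay":0,"az":0,"claw":10},
    {"tx":0,"ty":21,"tz":8.8,"ax":0,"ay":0,"az":0,"claw":10},
    {"tx":0,"ty":24.3,"tz":10.7,"ax":0,"ay":0,"az":0,"claw":10},
    {"tx":0,"ty":27.5,"tz":12.8,"ax":0,"ay":0,"az":0,"claw":10},
  ],
)

```text
time_s: 27.98
tcp_pos: [0.5292, -0.1693, 0.0946]
ee_rot: [[0.085, -0.962, 0.259], [-0.996, -0.082, 0.022], [0.001, -0.26, -0.966]]
wrist_force: [-2.6, 3.2, -2.8]
gripper_width: 0.152
gripper_force: 30.0
```

>>> servo_tool(
  deltas=[
    {"tx":0,"ty":3,"tz":2.2,"ax":0,"ay":0,"az":0,"claw":10},
    {"tx":0,"ty":6.1,"tz":4.5,"ax":0,"ay":0,"az":0,"claw":10},
    {"tx":0,"ty":9,"tz":7,"ax":0,"ay":0,"az":0,"claw":10},
    {"tx":0,"ty":11.8,"tz":9.5,"ax":0,"ay":0,"az":0,"claw":10},
    {"tx":0,"ty":14.5,"tz":12.2,"ax":0,"ay":0,"az":0,"claw":10},
    {"tx":0,"ty":17.1,"tz":15,"ax":0,"ay":0,"az":0,"claw":10},
    {"tx":0,"ty":19.6,"tz":17.8,"ax":0,"ay":0,"az":0,"claw":10},
  ],
)

```text
time_s: 28.57
tcp_pos: [0.5152, -0.1706, 0.0723]
ee_rot: [[0.085, -0.962, 0.259], [-0.996, -0.082, 0.021], [0.001, -0.26, -0.966]]
wrist_force: [-2.6, 3.6, -4.0]
gripper_width: 0.15
gripper_force: 30.0
```

>>> servo_tool(
  deltas=[
    {"tx":0,"ty":1.8,"tz":2.2,"ax":0,"ay":0,"az":0,"claw":10},
    {"tx":0,"ty":3.5,"tz":4.5,"ax":0,"ay":0,"az":0,"claw":10},
    {"tx":0,"ty":5.1,"tz":6.8,"ax":0,"ay":0,"az":0,"claw":10},
    {"tx":0,"ty":6.7,"tz":9.2,"ax":0,"ay":0,"az":0,"claw":10},
    {"tx":0,"ty":8.2,"tz":11.7,"ax":0,"ay":0,"az":0,"claw":10},
    {"tx":0,"ty":9.6,"tz":14.1,"ax":0,"ay":0,"az":0,"claw":10},
    {"tx":0,"ty":11,"tz":16.7,"ax":0,"ay":0,"az":0,"claw":10},
    {"tx":0,"ty":12.3,"tz":19.2,"ax":0,"ay":0,"az":0,"claw":10},
  ],
)

```text
time_s: 29.23
tcp_pos: [0.5089, -0.1712, 0.0509]
ee_rot: [[0.085, -0.962, 0.26], [-0.996, -0.082, 0.021], [0.001, -0.261, -0.965]]
wrist_force: [-1.8, 3.0, -4.8]
gripper_width: 0.149
gripper_force: 30.0
```

>>> servo_tool(
  deltas=[
    {"tx":0,"ty":0.8,"tz":1.7,"ax":0,"ay":0,"az":0,"claw":10},
    {"tx":0,"ty":1.6,"tz":3.4,"ax":0,"ay":0,"az":0,"claw":10},
    {"tx":0,"ty":2.3,"tz":5.2,"ax":0,"ay":0,"az":0,"claw":10},
    {"tx":0,"ty":3,"tz":6.9,"ax":0,"ay":0,"az":0,"claw":10},
    {"tx":0,"ty":3.7,"tz":8.7,"ax":0,"ay":0,"az":0,"claw":10},
    {"tx":0,"ty":4.3,"tz":10.5,"ax":0,"ay":0,"az":0,"claw":10},
    {"tx":0,"ty":4.9,"tz":12.3,"ax":0,"ay":0,"az":0,"claw":10},
  ],
)

```text
time_s: 29.82
tcp_pos: [0.5073, -0.1713, 0.0378]
ee_rot: [[0.085, -0.962, 0.26], [-0.996, -0.082, 0.021], [0.001, -0.261, -0.965]]
wrist_force: [-1.8, 2.3, -5.5]
gripper_width: 0.153
gripper_force: 30.0
```

>>> servo_tool(
  deltas=[
    {"tx":0,"ty":0.6,"tz":1.8,"ax":0,"ay":0,"az":0,"claw":10},
    {"tx":0,"ty":1.1,"tz":3.6,"ax":0,"ay":0,"az":0,"claw":10},
    {"tx":0,"ty":1.1,"tz":3.6,"ax":0,"ay":0,"az":0,"claw":10},
  ],
)

```text
time_s: 30.07
tcp_pos: [0.5071, -0.1713, 0.0338]
ee_rot: [[0.085, -0.962, 0.259], [-0.996, -0.082, 0.022], [0.001, -0.26, -0.966]]
wrist_force: [-0.6, 2.8, -6.7]
gripper_width: 0.144
gripper_force: 30.0
```

>>> servo_tool(
  deltas=[
    {"tx":0,"ty":0.3,"tz":1,"ax":0,"ay":0,"az":0,"claw":10},
    {"tx":0,"ty":0.5,"tz":2,"ax":0,"ay":0,"az":0,"claw":10},
    {"tx":0,"ty":0.5,"tz":2,"ax":0,"ay":0,"az":0,"claw":10},
    {"tx":0,"ty":0.5,"tz":2,"ax":0,"ay":0,"az":0,"claw":10},
  ],
)

```text
time_s: 30.4
tcp_pos: [0.5072, -0.1713, 0.0322]
ee_rot: [[0.085, -0.962, 0.26], [-0.996, -0.082, 0.021], [0.001, -0.26, -0.965]]
wrist_force: [-1.0, 2.5, -4.5]
gripper_width: 0.153
gripper_force: 30.0
```

>>> servo_tool(
  deltas=[
    {"tx":0,"ty":0.3,"tz":1,"ax":0,"ay":0,"az":0,"claw":10},
    {"tx":0,"ty":0.5,"tz":2,"ax":0,"ay":0,"az":0,"claw":10},
    {"tx":0,"ty":0.5,"tz":2,"ax":0,"ay":0,"az":0,"claw":10},
    {"tx":0,"ty":0.5,"tz":2,"ax":0,"ay":0,"az":0,"claw":10},
  ],
)

```text
time_s: 30.73
tcp_pos: [0.5076, -0.1715, 0.0311]
ee_rot: [[0.085, -0.962, 0.261], [-0.996, -0.083, 0.021], [0.001, -0.262, -0.965]]
wrist_force: [-5.1, 1.2, 3.7]
gripper_width: 0.153
gripper_force: 30.0
```

>>> servo_tool(
  deltas=[
    {"tx":0,"ty":-1,"tz":-0.5,"ax":0,"ay":0,"az":0,"claw":10},
    {"tx":0,"ty":-1,"tz":-0.5,"ax":0,"ay":0,"az":0,"claw":18},
    {"tx":0,"ty":-1,"tz":-0.5,"ax":0,"ay":0,"az":0,"claw":28},
    {"tx":0,"ty":-1,"tz":-0.5,"ax":0,"ay":0,"az":0,"claw":36},
    {"tx":0,"ty":-1,"tz":-0.5,"ax":0,"ay":0,"az":0,"claw":36},
    {"tx":0,"ty":-1,"tz":-0.5,"ax":0,"ay":0,"az":0,"claw":36},
    {"tx":0,"ty":-1,"tz":-0.5,"ax":0,"ay":0,"az":0,"claw":36},
  ],
)

```text
time_s: 31.32
tcp_pos: [0.509, -0.1714, 0.0312]
ee_rot: [[0.085, -0.961, 0.261], [-0.996, -0.083, 0.021], [0.001, -0.262, -0.965]]
wrist_force: [-0.1, -0.7, 0.3]
gripper_width: 0.4
gripper_force: 0.0
```

>>> servo_tool(
  deltas=[
    {"tx":2,"ty":0,"tz":-12,"ax":0,"ay":0,"az":0,"claw":36},
    {"tx":8,"ty":0,"tz":-35,"ax":0,"ay":0,"az":0,"claw":36},
    {"tx":20,"ty":0,"tz":-65,"ax":0,"ay":0,"az":0,"claw":36},
    {"tx":45,"ty":0,"tz":-95,"ax":0,"ay":0,"az":0,"claw":36},
    {"tx":75,"ty":0,"tz":-115,"ax":0,"ay":0,"az":0,"claw":36},
    {"tx":105,"ty":0,"tz":-130,"ax":0,"ay":0,"az":0,"claw":36},
    {"tx":125,"ty":0,"tz":-140,"ax":0,"ay":0,"az":0,"claw":36},
    {"tx":130,"ty":0,"tz":-140,"ax":0,"ay":0,"az":0,"claw":36},
    {"tx":130,"ty":0,"tz":-140,"ax":0,"ay":0,"az":0,"claw":36},
  ],
)

```text
time_s: 32.07
tcp_pos: [0.483, -0.3051, 0.1664]
ee_rot: [[0.082, -0.962, 0.261], [-0.997, -0.08, 0.02], [0.001, -0.262, -0.965]]
wrist_force: [-0.2, 1.8, -1.3]
gripper_width: 0.415
gripper_force: 0.0
```

```bash
python3 - <<'E'
from h import *
s=sense();print(s["time_s"],s["tcp_pos"],s["wrist_force"].round(1))
for n in ("side","top"):
    o=cv2.cvtColor(cv2.imread(f"pics/{n}0.png"),6);w=cv2.cvtColor(capture(n),6)
    y,x=((200,230),(195,285))if n=="side" else ((165,200),(215,255))
    # chest patch registration: lid front-left region and handle
    for (a,b,c,d) in ([(185,245,195,275)] if n=="side" else [(160,215,218,262),(225,245,245,280)]):
        print(n,cv2.phaseCorrelate(o[a:b,c:d].astype(float),w[a:b,c:d].astype(float)),np.abs(o[a:b,c:d].astype(int)-w[a:b,c:d]).mean())
    i=capture(n);m=((i[...,2]>165)&(i[...,1]<70)&(i[...,0]<70)).astype(np.uint8);i0=cv2.imread(f"pics/{n}0.png");m0=((i0[...,2]>165)&(i0[...,1]<70)&(i0[...,0]<70)).astype(np.uint8)
    for M in(m0,m):
        q,l,st,ce=cv2.connectedComponentsWithStats(M);print([(v[4],c.round(1)) for v,c in zip(st[1:],ce[1:]) if v[4]>15])
E
```

```text
32.0667 [ 0.48299442 -0.30514348  0.16644987] [-0.2  1.8 -1.3]
side ((0.012909762043058493, 0.014998956191185187), 0.9896622725765017) 4.050208333333333
[(np.int32(76), array([326.3, 207.8])), (np.int32(16), array([ 61.6, 297.4]))]
[(np.int32(77), array([326.3, 208. ])), (np.int32(17), array([ 61.4, 297.2]))]
top ((0.5771314502683715, -0.02235476099265199), 1.0032245070816799) 4.073140495867769
top ((0.14351245734998486, 0.1404334136250487), 0.9951896960611186) 4.47
[(np.int32(97), array([118.1, 153.5])), (np.int32(71), array([310.6, 218.9]))]
[(np.int32(99), array([118. , 153.2])), (np.int32(20), array([305. , 219.5]))]
```

The side picture matches the starting one to about 0.02 px on the lid and 0.2 px on the knob, so the lid is shut and nothing is being touched.

```bash
python3 -c "
from station import *
print(sense()['wrist_force']);print(finish_job())"
```

```text
[ 0.11980151 -0.67150435 -0.2142302 ]
the job is handed in; nothing more can be done
None
```

The job is handed in at about 32 s of the 72 s: the large stamp was standing upright in the bay when last seen, before the lid was lowered under control by the knob and shut, though I viewed 11 pictures where at most 10 were allowed.

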